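# Put the modelling sticks away in pairs and shut the rack

## Task

Each wooden modelling stick leaning in the grey drainer has a partner of the same shape standing in the back row of the plywood rack. Stand every stick from the drainer, lower end down, in the front pocket directly in front of its own partner, and once all are in, push the rack's gate fully shut so that it seats on its catch. Leave the partners in their pockets and do not shift the jar, the bowl or the mug.

Things in the scene. Friction and masses are not known exactly. Their poses are not given: they have to be found in the camera images.
- rack: Plywood rack, fixed, 104 (x) x 300 (y) x 95 mm high, gate on its front. Origin: centre of its underside; x points from its front to its back, y to the left end, z up. 5 columns (y = +120, +60, 0, -60, -120 mm) of 2 open-topped pockets: back (x = +28 mm) and front (x = -30 mm). Walls 95 mm high; 47 mm lip at the front, above which the gate closes the pockets.
- pocket0 (a point): Centre of the floor of the front pocket of the column at y = 120 mm in the rack's frame, 12 mm above the bench. The pocket is 36 (x) x 40 (y) mm inside.
- pocket1 (a point): Centre of the floor of the front pocket of the column at y = 60 mm in the rack's frame, 12 mm above the bench. The pocket is 36 (x) x 40 (y) mm inside.
- pocket2 (a point): Centre of the floor of the front pocket of the column at y = 0 mm in the rack's frame, 12 mm above the bench. The pocket is 36 (x) x 40 (y) mm inside.
- pocket3 (a point): Centre of the floor of the front pocket of the column at y = -60 mm in the rack's frame, 12 mm above the bench. The pocket is 36 (x) x 40 (y) mm inside.
- pocket4 (a point): Centre of the floor of the front pocket of the column at y = -120 mm in the rack's frame, 12 mm above the bench. The pocket is 36 (x) x 40 (y) mm inside.
- gate (a joint): Steel gate across the rack's front, 6 x 296 mm, from 12 to 80 mm above the bench, on an upright hinge at the rack's left (+y) end. Value: rad, 0 shut, positive swings its free end towards the robot. It turns easily and stays where left; over the last 2 degrees a spring ball catch at the right end resists (5 to 10 N where one pushes), then draws it home.
- gate_push (a point): Point on the outer (robot side) face of the gate, 180 mm from the hinge, at mid height (46 mm above the bench).
- gate_hinge (a point): On the gate's hinge axis, at mid height, in the plane of the outer face; 60 mm in front of the rack's centre and 154 mm to its left.
- drainer: Loose grey drainer, 1.6 kg, base 130 (x, from -75 to +55) x 305 (y) mm, with 5 slots side by side (y = +128, +64, 0, -64, -128 mm), leaning 30 degrees, mouths towards the robot (-x). Slots are 36 (x) x 29 (y) mm inside, 98 mm deep; their floors' centres lie at x = 30, z = 34 mm from the origin (on the underside). About 60 mm of each stick shows.
- stick_square: Stick to put away: thick square wooden stick, 26 x 26 mm, 160 mm long; starts in a slot of the drainer. Origin: centre of its lower end; z along it, upwards. May be absent.
- mate_square: The partner of stick_square, of the same shape and size (thick square wooden stick, 26 x 26 mm, 160 mm long); it stands in one of the rack's back pockets. Origin: centre of its lower end; z up.
- stick_flat: Stick to put away: flat wooden slat, 10 mm (its own x) x 26 mm (its own y), 160 mm long; starts in a slot of the drainer. Origin: centre of its lower end; z along it, upwards. May be absent.
- mate_flat: The partner of stick_flat, of the same shape and size (flat wooden slat, 10 mm (its own x) x 26 mm (its own y), 160 mm long); it stands in one of the rack's back pockets. Origin: centre of its lower end; z up.
- stick_round: Stick to put away: round wooden stick, 22 mm in diameter, 160 mm long; starts in a slot of the drainer. Origin: centre of its lower end; z along it, upwards. May be absent.
- mate_round: The partner of stick_round, of the same shape and size (round wooden stick, 22 mm in diameter, 160 mm long); it stands in one of the rack's back pockets. Origin: centre of its lower end; z up.
- stick_thin: Stick to put away: thin square wooden stick, 16 x 16 mm, 160 mm long; starts in a slot of the drainer. Origin: centre of its lower end; z along it, upwards. May be absent.
- mate_thin: The partner of stick_thin, of the same shape and size (thin square wooden stick, 16 x 16 mm, 160 mm long); it stands in one of the rack's back pockets. Origin: centre of its lower end; z up.
- stick_headed: Stick to put away: round wooden stick, 16 mm in diameter, whose top 40 mm is a thicker head of 26 mm, 160 mm long; starts in a slot of the drainer. Origin: centre of its lower end; z along it, upwards. May be absent.
- mate_headed: The partner of stick_headed, of the same shape and size (round wooden stick, 16 mm in diameter, whose top 40 mm is a thicker head of 26 mm, 160 mm long); it stands in one of the rack's back pockets. Origin: centre of its lower end; z up.
- jar: Bystander: amber glass jar, 64 mm wide, 100 mm high. Origin: centre of its underside.
- bowl: Bystander: white bowl, 90 mm wide, 45 mm high. Origin: centre of its underside.
- mug: Bystander: blue mug, 76 mm wide, 85 mm high. Origin: centre of its underside.

How it is judged:
By the outcome, as a careful person would: the job done as asked, in the order asked, and still so for the second after the job is handed in, with the robot touching nothing.
Of stick_square, stick_flat, stick_round, stick_thin, stick_headed only 3 to 5 are there at a start; the rules pass over those that are not, and their reading is None.
At some moment in a run one of drainer may be knocked a few centimetres aside while the robot is not near it.
It also fails if it takes over 210 s, if anything falls off the work surface, if the arm or the gripper's body presses on something with over 40 N, if the wrist force passes 120 N, or if a joint passes its speed limit or range.

## Robot

A 6-joint arm with a two-finger parallel gripper is mounted at the origin on the work surface. World frame = base frame: x ahead of the robot, y to its left, z up, the work surface at z = 0. Lengths are in m, angles in rad, forces in N, time in s.
With the tool pointing down it reaches from about 0.325 to 0.775 m from the base axis. Payload 9.3 kg.
Tool frame: the origin (TCP) lies at the centre of the arm's flange, where the gripper is bolted on; the fingertips stand 173 mm ahead of it and the grasp point (between the pads) lies 155 mm ahead of it; z points along the fingers, y is the direction in which the jaws open and shut (so a half turn about z gives the same grasp; the last joint's range is limited). The gripper opens to 85 mm and grips with 20 to 120 N. Pads are 22 mm wide; open, the fingers measure 114 mm over their backs; the gripper's body (76 mm by 85 mm) begins 54 mm behind the grasp point. The pads swing forward as they close: fully open they stand 13 mm farther back than shut.
Start: joints at [-1.459, 0.259, 0.021, 1.334, 0, 1.418], TCP at [0.144, -0.531, 0.405] pointing down, gripper open.
Joint ranges: [-3.04, 3.04], [-0.91, 1.82], [-1.04, 1.36], [-1.92, 1.95], [-1.52, 1.45], [-3.14, 3.14]. Speed limits (rad/s): [2.22, 2.22, 2.79, 3.14, 3.14, 3.14].

## Interface

Orientations are given as a unit quaternion [w, x, y, z].
In Python, from station import ctrl gives the robot as it stands. The module is installed in compiled form; this text tells all that it offers.
- The arm moves only by the tool play_rows, never from a script. Its argument "commands" is a list of rows, each a list of 3 entries, a list of its own where there are three numbers: the closure, from 0 (fully open) to 1 (shut), then the shift along the world's x, y, z in cm, then the turn, a rotation vector about the world's x, y, z in rad. In form: [[jaw, [x, y, z], [ax, ay, az]], ...]. A call has 1 to 20 rows; each row is the pose to reach, as a shift and turn from the pose commanded when the call began; what a row does not reach only later rows make up. A row lasts 1/10 s, in which the tool goes at most 50 mm and 8.59 degrees, less where a joint would pass 70% of its speed; a pose out of reach is approached as far as the arm can. A call with a gripper value outside its range is refused whole. The fingers move at their own pace and stop on an object; the grip force is fixed at half the most. Time passes only in rows, so rows that repeat a pose let the fingers close. It gives the time, the measured TCP pose, the force and the opening at its end, in the units of the state.
- ctrl.observe(): the state, without advancing time (a new reading comes with each control period).
- ctrl.snapshot(name): name is "scene" or "top" or "wrist"; returns a dict with "frame" (400x640x3 uint8, red, green, blue), "fx", "fy", "cx", "cy" (pixels), "distortion" ([k1, k2, p1, p2, k3] as OpenCV has them; the pictures are not rectified), "R" (3x3) and "t" (3): a world point X has camera coordinates R X + t; the wrist camera has in their place "T_tool_cam" (4x4, takes a point from camera to tool coordinates, whose origin is the TCP and whose axes are the flange's). Camera axes: x right, y down, z forward; pixel columns grow to the right and rows downward; lengths in m; the calibration is good to about 2 mm. A picture is of the moment at which its call begins: read the wrist's pose just before it. There is no depth.
- ctrl.finish_job(): hands the job in, once; it reports no verdict.
The state is a dict: "t": time; "joint_pos": joint angles; "qvel": joint speeds; "tau": joint torques, N m; "tool_pos": TCP position; "tool_rot": TCP orientation; "contact_force": force on the tool from outside, world axes, zero at the start; "moment": the same for the moment, N m; "gripper_width": opening from 0.0 (shut) to 1.0 (fully open).
Only numpy, scipy, OpenCV 4.12 (cv2) and the standard library are available. Lean on these libraries where they do the work, as an engineer would, in place of code of your own. Each camera call takes 0.05 s, during which the arm holds its last target.

## Working session

There is one attempt and no reset: what is moved stays moved. The work goes in short steps, Python scripts to look and compute and a tool call to move; the robot and the scene stay as the last step left them, time stands still between calls to the robot, and variables do not carry over. Pictures are saved under pics/ and viewed, and the job is handed in when it is done.

Besides the shell and the picture viewer there is one more tool, called after "Request:" as a command line: name --argument value ..., lists and objects as JSON in quotes. play_rows: Moves the arm, as the interface text tells. Its arguments: {"type":"object","properties":{"commands":{"type":"array"}},"required":["commands"]}

```bash
ls -la; mkdir -p pics; cat > h.py <<'E'
import numpy as np,cv2
from station import ctrl
def snap(n,f):
    s=ctrl.observe(); d=ctrl.snapshot(n); cv2.imwrite('pics/'+f+'.png',d['frame'][:,:,::-1]); return s,d
E
python3 - <<'E'
from h import *
import pickle
for n in ['scene','top','wrist']:
    s,d=snap(n,n+'0'); pickle.dump((s,d),open(n+'0.pkl','wb'))
    print({k:(np.round(v,4).tolist() if k!='frame' else 0) for k,v in d.items()})
print(s)
E
```

```text
total 12
drwxr-xr-x  3 agent agent 4096 Dec  6 15:51 .
drwxr-xr-x 23 root  root  4096 Dec  6 15:50 ..
drwxr-xr-x  2 agent agent 4096 Dec  6 15:51 pics
{'frame': 0, 'fx': 460.3327, 'fy': 460.3327, 'cx': 329.0301, 'cy': 197.3998, 'distortion': [0.0062, 0.0, 0.0, 0.0, 0.0], 'R': [[-0.8734, 0.4869, 0.0059], [0.3009, 0.5492, -0.7796], [-0.3829, -0.6792, -0.6262]], 't': [0.5454, -0.1485, 1.4704]}
{'frame': 0, 'fx': 368.4076, 'fy': 368.4076, 'cx': 324.3265, 'cy': 197.8372, 'distortion': [-0.0555, 0.0, 0.0, 0.0, 0.0], 'R': [[-0.0161, -0.9998, 0.0142], [-0.9939, 0.0144, -0.1097], [0.1095, -0.0159, -0.9939]], 't': [0.0094, 0.6568, 1.076]}
{'frame': 0, 'fx': 287.1862, 'fy': 287.1862, 'cx': 317.3801, 'cy': 201.8848, 'distortion': [-0.0272, 0.0, 0.0, 0.0, 0.0], 'T_tool_cam': [[0.0003, -0.9653, -0.261, 0.0651], [1.0, 0.0002, 0.0004, 0.0008], [-0.0003, -0.261, 0.9653, 0.0308], [0.0, 0.0, 0.0, 1.0]]}
{'t': 0.1, 'joint_pos': array([-1.45862671e+00,  2.59137540e-01,  2.09088279e-02,  1.33372401e+00,
       -5.08921457e-07,  1.41821636e+00]), 'qvel': array([ 0.00060735, -0.00205456,  0.00095996,  0.0007537 ,  0.00071812,
       -0.00025382]), 'tau': array([ 5.89741059e-03, -5.56693733e+01,  3.45070767e+01,  1.16500579e-02,
       -8.25962411e-05,  4.10919512e-07]), 'tool_pos': array([ 0.14391983, -0.53080522,  0.40415364]), 'tool_rot': array([-5.78083391e-04,  9.91251078e-01,  1.31988509e-01,  1.14273541e-05]), 'contact_force': array([-0.57734472,  1.33698542,  0.44676565]), 'moment': array([ 0.00581386,  0.01332833, -0.01686183]), 'gripper_width': 1.0017808784394933}
```

View pics/scene0.png

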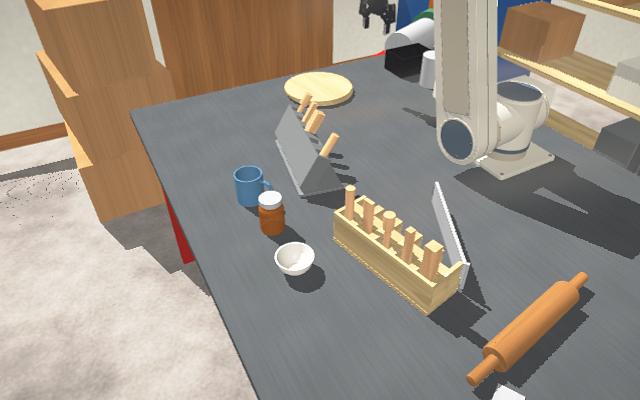

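View pics/top0.png

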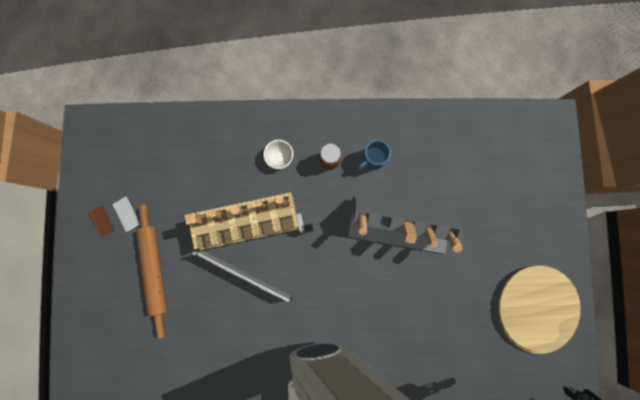

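View pics/wrist0.png

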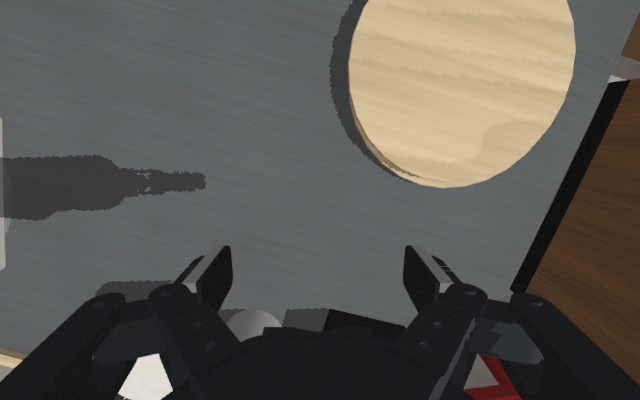

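```bash
python3 - <<'E'
import cv2
a=cv2.imread('pics/top0.png')
cv2.imwrite('pics/t_rack.png',cv2.resize(a[180:310,170:320],None,fx=5,fy=4.6,interpolation=cv2.INTER_CUBIC)[:598])
cv2.imwrite('pics/t_dr.png',cv2.resize(a[185:265,320:475],None,fx=5,fy=5,interpolation=cv2.INTER_CUBIC))
a=cv2.imread('pics/scene0.png')
cv2.imwrite('pics/s_rack.png',cv2.resize(a[175:315,325:485],None,fx=5,fy=4,interpolation=cv2.INTER_CUBIC))
cv2.imwrite('pics/s_dr.png',cv2.resize(a[85:205,260:360],None,fx=5,fy=5,interpolation=cv2.INTER_CUBIC)[:600])
E
```

```text
(no output)
```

View pics/t_rack.png

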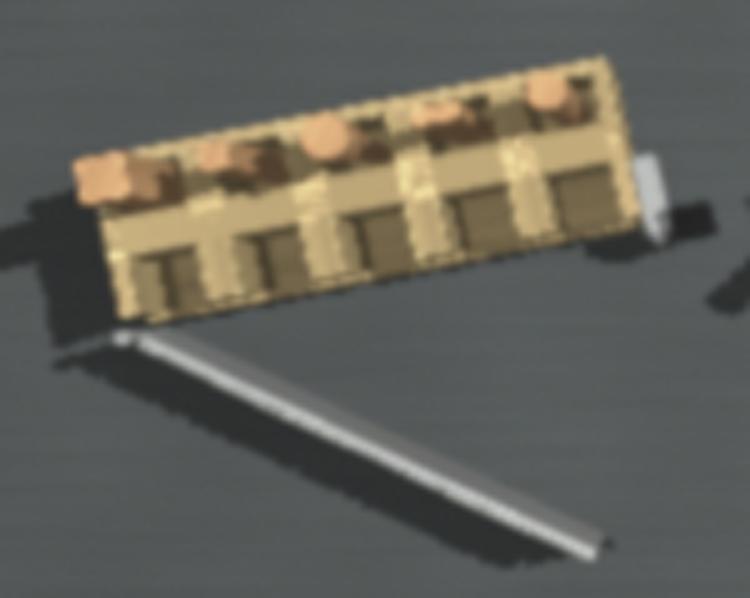

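View pics/t_dr.png

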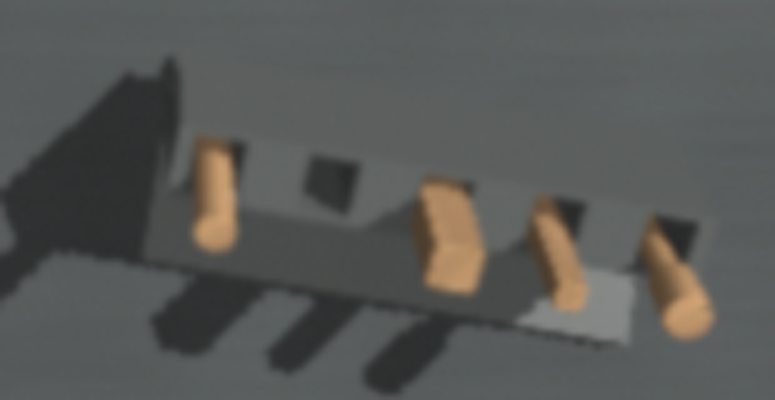

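View pics/s_rack.png

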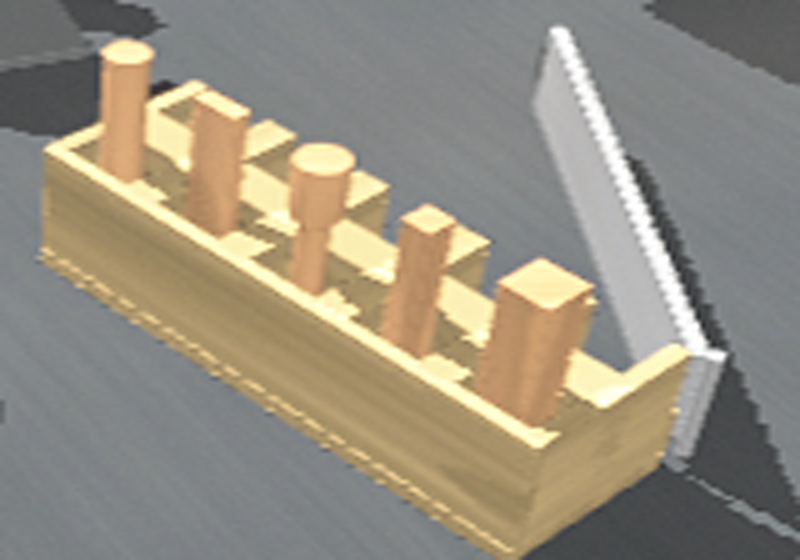

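View pics/s_dr.png

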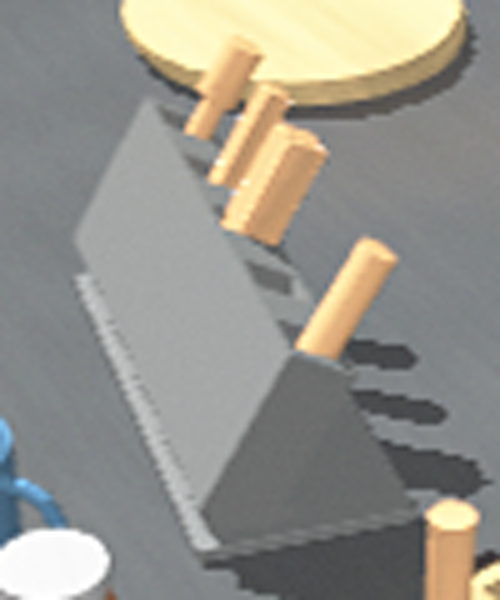

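```bash
cat >> h.py <<'E'
import pickle
from scipy.optimize import least_squares
from scipy.spatial.transform import Rotation as Ro
def proj(d,X,s=None):
    X=np.atleast_2d(np.asarray(X,float))
    if 'R' in d: R,t=np.array(d['R']),np.array(d['t'])
    else:
        q=np.array(s['tool_rot']);Tw=np.eye(4);Tw[:3,:3]=Ro.from_quat(q[[1,2,3,0]]).as_matrix();Tw[:3,3]=s['tool_pos']
        M=np.linalg.inv(Tw@np.array(d['T_tool_cam']));R,t=M[:3,:3],M[:3,3]
    K=np.array([[d['fx'],0,d['cx']],[0,d['fy'],d['cy']],[0,0,1]])
    return cv2.projectPoints(X.reshape(-1,1,3),cv2.Rodrigues(R)[0],t.reshape(3,1),K,np.array(d['distortion'],float))[0].reshape(-1,2)
def w(p,L):  # p=(x,y,yaw)
    L=np.atleast_2d(np.asarray(L,float)); c,s=np.cos(p[2]),np.sin(p[2])
    return np.c_[p[0]+c*L[:,0]-s*L[:,1],p[1]+s*L[:,0]+c*L[:,1],L[:,2]]
def fit(obs,p0):  # obs: list of (d,s,local,pix)
    f=lambda p:np.concatenate([(proj(d,w(p,L),s)-np.array(q)).ravel() for d,s,L,q in obs])
    r=least_squares(f,p0,loss='soft_l1',f_scale=1.5); return r.x,r.fun.reshape(-1,2)
def triang(obs,p0=(0.5,0,0.1)): # obs (d,s,pix)
    f=lambda X:np.concatenate([(proj(d,X,s)-np.array(q)).ravel() for d,s,q in obs])
    r=least_squares(f,p0); return r.x,np.abs(r.fun).max()
E
python3 - <<'E'
from h import *
np.set_printoptions(precision=4,suppress=True)
ss,sd=pickle.load(open('scene0.pkl','rb'));ts,td=pickle.load(open('top0.pkl','rb'))
m=1e-3
R=[(sd,None,np.array([[52,150,95],[52,150,0],[52,-150,95],[52,-150,0],[-52,150,95],[-52,-150,95]])*m,[(434,285),(428,314.2),(334,212.5),(333.4,239.5),(463,262.5),(364.4,196.2)]),
(td,None,np.array([[52,-150,95],[-52,-150,95],[-52,150,95]])*m,[(291,192.6),(297.4,226.7),(194,249.1)])]
for y0 in (0,.3):
    p,r=fit(R,[.5,.2,y0]);print('rack',p,r.tolist())
D=[(sd,None,np.array([[55,152.5,0],[-75,152.5,0],[55,-152.5,0]])*m,[(301,195),(343.6,187.4),(276,140.6)]),
(td,None,np.array([[-75,-152.5,0],[-75,152.5,0]])*m,[(445.6,254),(348.6,237)])]
p2,r=fit(D,[.5,-.2,-.2]);print('drain',p2,r.tolist())
# gate tip, z=80: top crop (597,555)
print(proj(td,w(p,[[-.060,.154,.08]])), )
for y in (128,64,0,-64,-128): print(y,w(p2,np.array([[-50,y,173]])*m),proj(td,w(p2,np.array([[-50,y,173],[30-49,y,34+85]])*m)).tolist())
for y in (120,60,0,-60,-120): print(w(p,np.array([[-30,y,12],[28,y,160]])*m))
E
```

```text
rack [0.587  0.2347 0.2071] [[-0.5715631121586853, 1.007617388606775], [-1.2151299894975978, 1.5061558603276808], [-0.7693971510065012, -1.221235447082421], [-0.61164319423807, 0.7739765547267723], [2.094297128054336, -1.6028800904749119], [0.28636307383078474, -2.659792882092489], [-1.1352606640983254, -0.6245561410399318], [0.23959724536996418, 0.8309652574738777], [-0.11355599580693365, 1.7520350416565122]]
rack [0.587  0.2347 0.2071] [[-0.5715626703206453, 1.0076172455820824], [-1.2151295727083493, 1.5061557171220556], [-0.7693972774717395, -1.2212352518591274], [-0.6116433143654945, 0.7739767539147806], [2.094297309580554, -1.602880369900447], [0.28636280682155757, -2.6597928132111406], [-1.1352608310763799, -0.6245563510346699], [0.23959727334226955, 0.8309649987456567], [-0.11355585194439755, 1.752035355691902]]
drain [ 0.5795 -0.2385 -0.1901] [[-1.1265770104409398, 1.0856890895259426], [0.16064435886687534, 0.0023508323956491495], [-0.8995529658625401, 0.22549601793187435], [-0.13921355144384506, 1.0187410931923182], [0.15188905961935006, 1.149238918530017]]
[[194.8095 253.737 ]]
128 [[ 0.5546 -0.1034  0.173 ]] [[364.7948546200886, 230.27882430805548], [364.20253548360415, 219.69698580797237]]
64 [[ 0.5425 -0.1662  0.173 ]] [[388.7409832360605, 234.48139900104408], [386.8239312096292, 223.67603551753768]]
0 [[ 0.5304 -0.2291  0.173 ]] [[412.60451250353435, 238.65699025917453], [409.37581449613253, 227.63634373233273]]
-64 [[ 0.5183 -0.2919  0.173 ]] [[436.3499483082248, 242.79930030254252], [431.828322665231, 231.5726250688579]]
-128 [[ 0.5062 -0.3548  0.173 ]] [[459.94165223071366, 246.9020057980826], [454.1514783971407, 235.47957387699796]]
[[0.5329 0.3459 0.012 ]
 [0.5897 0.3579 0.16  ]]
[[0.5453 0.2872 0.012 ]
 [0.602  0.2991 0.16  ]]
[[0.5576 0.2285 0.012 ]
 [0.6144 0.2404 0.16  ]]
[[0.5699 0.1698 0.012 ]
 [0.6267 0.1817 0.16  ]]
[[0.5823 0.1111 0.012 ]
 [0.639  0.123  0.16  ]]
```

Request:
play_rows --commands '[[0,[10,9,1],[0,0,-0.12]],[0,[20,18,2],[0,0,-0.26]],[0,[30,27,3],[0,0,-0.4]],[0,[33.6,29.6,3],[0,0,-0.455]],[0,[33.6,29.6,3],[0,0,-0.455]],[0,[33.6,29.6,3],[0,0,-0.455]],[0,[33.6,29.6,3],[0,0,-0.455]],[0,[33.6,29.6,3],[0,0,-0.455]],[0,[33.6,29.6,3],[0,0,-0.455]],[0,[33.6,29.6,3],[0,0,-0.455]],[0,[33.6,29.6,3],[0,0,-0.455]],[0,[33.6,29.6,3],[0,0,-0.455]],[0,[33.6,29.6,3],[0,0,-0.455]]]'

```text
t: 1.45
tool_pos: [0.4791, -0.2358, 0.4346]
tool_rot: [-0.0, 0.995, -0.096, -0.0]
contact_force: [0.1, -0.4, -0.2]
gripper_width: 0.999
```

```bash
python3 - <<'E'
from h import *
s,d=snap('wrist','w1');pickle.dump((s,d),open('w1.pkl','wb'));print(s['tool_pos'],s['tool_rot'],s['joint_pos'],s['t'],s['contact_force'])
E
```

```text
[ 0.47910415 -0.23582261  0.43456734] [-4.84099070e-07  9.95393559e-01 -9.58729577e-02 -1.95588545e-04] [-6.14558225e-01  2.24372089e-01  5.06812928e-02  1.39744577e+00
 -1.93030613e-04  2.71907534e+00] 1.45 [ 0.06286771 -0.42005124 -0.17196777]
```

View pics/w1.png

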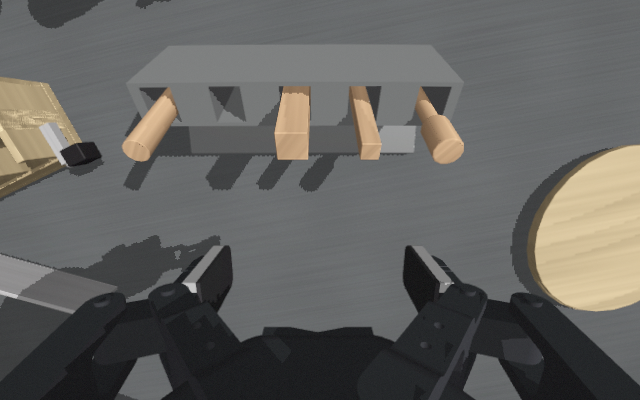

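```bash
python3 - <<'E'
import cv2
a=cv2.imread('pics/w1.png')
cv2.imwrite('pics/w1z.png',cv2.resize(a[35:175,110:290],None,fx=4.4,fy=4.2,interpolation=cv2.INTER_CUBIC))
cv2.imwrite('pics/w1y.png',cv2.resize(a[35:175,290:470],None,fx=4.4,fy=4.2,interpolation=cv2.INTER_CUBIC))
E
```

```text
(no output)
```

View pics/w1z.png

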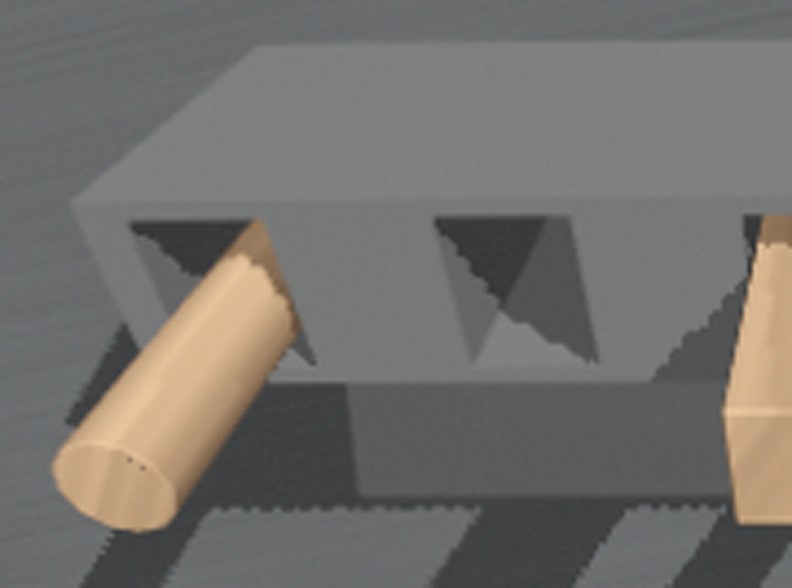

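View pics/w1y.png

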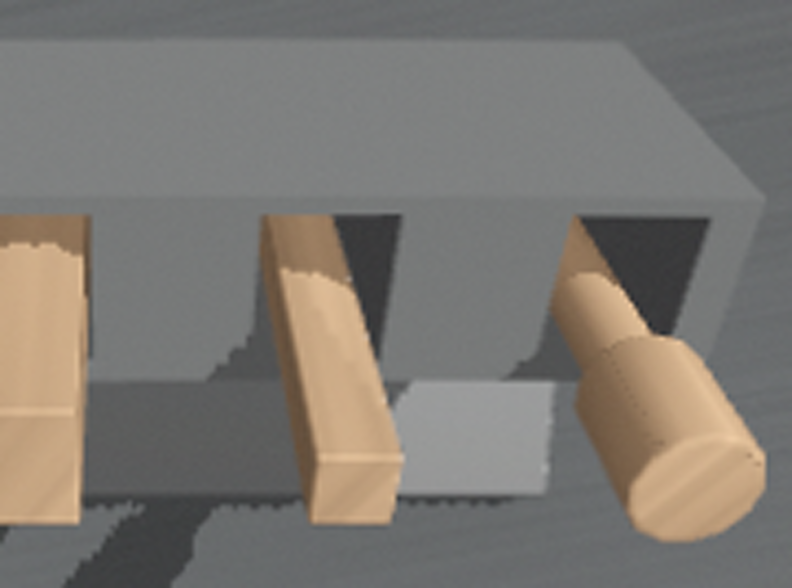

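```bash
python3 - <<'E'
from h import *
np.set_printoptions(precision=4,suppress=True)
ss,sd=pickle.load(open('scene0.pkl','rb'));ts,td=pickle.load(open('top0.pkl','rb'));ws,wd=pickle.load(open('w1.pkl','rb'))
m=1e-3
c,sn=np.cos(np.pi/6),.5
def mouth(y,a,b): # a=perp, b=y offs
    return [30-98*sn+c*a, y+b, 34+98*c+sn*a]
z=lambda u,v:(110+u/4.4,35+v/4.2); yv=lambda u,v:(290+u/4.4,35+v/4.2)
L=np.array([mouth(64,18,14.5),mouth(64,18,-14.5),mouth(64,-18,14.5),mouth(64,-18,-14.5),mouth(-128,18,-14.5),mouth(-64,18,-14.5),mouth(128,18,14.5)])*m
P=[z(435,218),z(570,216),z(475,362),z(597,362),yv(710,218),yv(402,215),z(130,220)]
D=[(wd,ws,L,P)]
p,r=fit(D,[.58,-.24,-.19]);print('wrist only',p,r.tolist())
D+=[(sd,None,np.array([[55,152.5,0],[-75,152.5,0],[55,-152.5,0]])*m,[(301,195),(343.6,187.4),(276,140.6)]),
(td,None,np.array([[-75,-152.5,0],[-75,152.5,0]])*m,[(445.6,254),(348.6,237)])]
p,r=fit(D,[.58,-.24,-.19]);print('all',p,r.tolist())
np.save('pd.npy',p)
# tops
T={'round':((136.6,151.0),(320+214/5,185+235/5),128),'square':((292.5,146.2),(320+455/5,185+268/5),0),'thin':((370.5,151.7),(320+570/5,185+296/5),-64),'headed':((448.6,151.7),(320+688/5,185+317/5),-128)}
for k,(a,b,y) in T.items():
    X,e=triang([(wd,ws,a),(td,None,b)],w(p,np.array([[-50,y,173]])*m)[0])
    cc,s_=np.cos(p[2]),np.sin(p[2]); d=X[:2]-p[:2]; print(k,X,e,'local',cc*d[0]+s_*d[1],-s_*d[0]+cc*d[1])
E
```

```text
wrist only [ 0.5833 -0.2365 -0.1926] [[-0.899546123698542, -0.5338571553605789], [0.3293734003871407, -0.26248150472584086], [-0.4552738274350645, 0.8947004020003249], [0.9647019447286027, 0.7875287190475575], [0.67083988877107, -0.06818891551813522], [0.3675926792822679, 0.03196825696927874], [-1.1043848547428752, -0.27298388001369744]]
all [ 0.5832 -0.2365 -0.1918] [[-0.7770543834770365, -0.31782560544755256], [0.445617039764727, -0.07151248413151734], [-0.32062717834594423, 1.086936170369782], [1.0940151515209493, 0.9573452832018319], [0.7721394757439839, -0.046752391538745997], [0.4685912949178146, 0.11003862741630144], [-0.9650325336084222, -0.00290210696782367], [-2.104282558096088, 1.8809213273384557], [-0.6737690853029221, 0.8049929992446323], [-1.6207682307064601, 0.7738161036421047], [-0.8853255708884831, -0.09886985604205734], [-0.5545222527326814, -0.14150992016203645]]
round [ 0.5513 -0.0989  0.1663] 0.39497095528963655 local -0.05756610497878472 0.1290644891895005
square [ 0.5302 -0.2264  0.167 ] 0.14111985832417417 local -0.05395265200173764 -0.00014523713855461688
thin [ 0.5138 -0.2879  0.167 ] 0.2992073744325978 local -0.05830824690552287 -0.06368564370649876
headed [ 0.5025 -0.3492  0.1715] 0.11780179824359038 local -0.057774577574401326 -0.12595781650387844
```

Request:
play_rows --commands '[[0.35,[-2,3,1],[0,0,0.15]],[0.35,[-4,5,1],[0,0,0.3]],[0.35,[-6,8,1],[0,0,0.45]],[0.35,[-8,10,1],[0,0,0.6]],[0.35,[-8,10,1],[0,0,0.75]],[0.35,[-8,10,1],[0,0,0.9]],[0.35,[-8,10,1],[0,0,1.05]],[0.35,[-8,10,1],[0,0,1.2]],[0.35,[-8,10,1],[0,0,1.35]],[0.35,[-8,10,1],[0,0,1.5]],[0.35,[-8,10,1],[0,0,1.65]],[0.35,[-8,10,1],[0,0,1.8]],[0.35,[-8,10,1],[0,0,1.8]],[0.35,[-8,10,1],[0,0,1.8]]]'

```text
t: 2.9
tool_pos: [0.3995, -0.1353, 0.4448]
tool_rot: [0.0, 0.695, 0.719, 0.0]
contact_force: [-0.7, -0.5, -0.9]
gripper_width: 0.65
```

```bash
cat >> h.py <<'E'
np.set_printoptions(precision=4,suppress=True)
def Rt(psi,tilt): # tool pointing outward by tilt, x towards robot
    s,c=np.sin(tilt),np.cos(tilt); z=[s,0,-c];y=[0,1,0];x=np.cross(y,z)
    return Ro.from_euler('z',psi).as_matrix()@np.c_[x,y,z]
def delta(pos,R,s=None):
    s=s or ctrl.observe(); q=np.array(s['tool_rot']);R0=Ro.from_quat(q[[1,2,3,0]]).as_matrix()
    return (np.array(pos)-s['tool_pos'])*100, Ro.from_matrix(R@R0.T).as_rotvec()
STK={'round':(128+1,7,25),'square':(0,5,25),'thin':(-64,10,25),'headed':(-126.5,10,20)}
COL={'round':-120,'square':120,'thin':60,'headed':0}
def grasp(k,pd,back=0,off=None):
    y,o,g=STK[k]; L=np.array([30,y,34])+np.array([-.5,0,.866])*(160+155-g+back)-o*np.array([.866,0,.5])
    return w(pd,L[None]*1e-3)[0],Rt(pd[2],np.pi/6)
E
python3 - <<'E'
from h import *
s=ctrl.observe();print(s['joint_pos'],s['tool_pos'],s['gripper_width'],s['t'])
pd=np.load('pd.npy')
for b in (60,0):
  p,R=grasp('round',pd,b);print(p,delta(p,R))
E
```

```text
[-0.5261  0.0281 -0.1562  1.3863 -0.0001  1.0115] [ 0.3995 -0.1353  0.4448] 0.6504516568251758 2.9
[ 0.4595 -0.0811  0.3336] (array([  5.9962,   5.426 , -11.1179]), array([-0.4295, -0.366 ,  1.313 ]))
[ 0.4889 -0.0868  0.2816] (array([  8.9412,   4.854 , -16.3139]), array([-0.4295, -0.366 ,  1.313 ]))
```

Request:
play_rows --commands '[[0.35,[2,2,0],[-0.04,-0.037,0.131]],[0.35,[2,4,0],[-0.086,-0.073,0.263]],[0.35,[3,5,-1],[-0.129,-0.11,0.394]],[0.35,[4,5.4,-2],[-0.172,-0.146,0.525]],[0.35,[5,5.4,-3],[-0.215,-0.183,0.656]],[0.35,[6,5.4,-4],[-0.258,-0.22,0.788]],[0.35,[6,5.4,-5],[-0.3,-0.256,0.919]],[0.35,[6,5.4,-7],[-0.344,-0.293,1.05]],[0.35,[6,5.4,-9],[-0.387,-0.329,1.182]],[0.35,[6,5.4,-11.1],[-0.43,-0.366,1.313]],[0.35,[6,5.4,-11.1],[-0.43,-0.366,1.313]],[0.35,[6,5.4,-11.1],[-0.43,-0.366,1.313]],[0.35,[6,5.4,-11.1],[-0.43,-0.366,1.313]]]'

```text
t: 4.2
tool_pos: [0.4604, -0.0812, 0.3351]
tool_rot: [0.258, 0.092, 0.961, -0.026]
contact_force: [0.4, -0.1, -0.2]
gripper_width: 0.651
```

```bash
python3 - <<'E'
from h import *
s,d=snap('wrist','w2');pickle.dump((s,d),open('w2.pkl','wb'))
print(s['joint_pos'],s['tool_pos'],s['t'])
pd=np.load('pd.npy')
p,R=grasp('round',pd,0);print(p,delta(p,R))
snap('top','top2')
E
```

```text
[-0.3785 -0.0127 -0.5644  0.5017  0.0915 -0.1637] [ 0.4604 -0.0812  0.3351] 4.2
[ 0.4889 -0.0868  0.2816] (array([ 2.8463, -0.5684, -5.3386]), array([ 0.0029,  0.0009, -0.0017]))
```

View pics/w2.png

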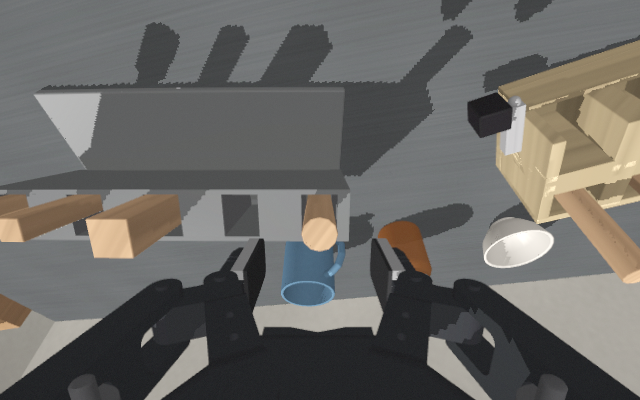

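View pics/top2.png

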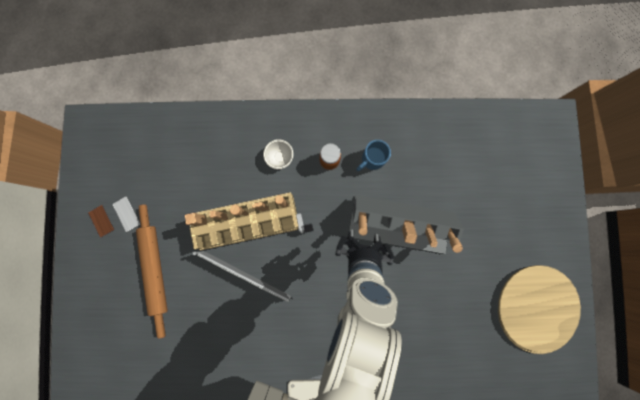

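```bash
python3 - <<'E'
from h import *
s,d=pickle.load(open('w2.pkl','rb'));pd=np.load('pd.npy')
def top(k):
    y,o,g=STK[k];return w(pd,(np.array([30,y,34])+np.array([-.5,0,.866])*160-o*np.array([.866,0,.5]))[None]*1e-3)[0]
for k in STK: print(k,proj(d,top(k),s))
E
```

```text
round [[319.7105 236.2509]]
square [[108.0009 238.3136]]
thin [[  6.7961 229.8295]]
headed [[-83.3742 228.8575]]
```

Request:
play_rows --commands '[[0.35,[0.7,-0.15,-1.3],[0,0,0]],[0.35,[1.4,-0.3,-2.6],[0,0,0]],[0.35,[2.1,-0.45,-3.9],[0,0,0]],[0.35,[2.85,-0.57,-5.3],[0,0,0]],[0.35,[2.85,-0.57,-5.3],[0,0,0]],[0.35,[2.85,-0.57,-5.3],[0,0,0]],[1,[2.85,-0.57,-5.3],[0,0,0]],[1,[2.85,-0.57,-5.3],[0,0,0]],[1,[2.85,-0.57,-5.3],[0,0,0]],[1,[2.85,-0.57,-5.3],[0,0,0]],[1,[2.85,-0.57,-5.3],[0,0,0]],[1,[2.85,-0.57,-5.3],[0,0,0]],[1,[2.85,-0.57,-5.3],[0,0,0]],[1,[2.85,-0.57,-5.3],[0,0,0]]]'

```text
t: 5.7
tool_pos: [0.4884, -0.0865, 0.2816]
tool_rot: [0.258, 0.09, 0.962, -0.026]
contact_force: [-3.7, 1.6, 6.9]
gripper_width: 0.246
```

Request:
play_rows --commands '[[1,[-0.49,0.1,0.87],[0,0,0]],[1,[-1.47,0.29,2.6],[0,0,0]],[1,[-2.46,0.48,4.33],[0,0,0]],[1,[-3.44,0.67,6.06],[0,0,0]],[1,[-4.42,0.86,7.79],[0,0,0]],[1,[-5.4,1.05,9.53],[0,0,0]],[1,[-6.4,1.24,11.26],[0,0,0]],[1,[-6.9,1.33,12.1],[0,0,0]],[1,[-6.9,1.33,12.1],[0,0,0]],[1,[-6.9,1.33,12.1],[0,0,0]]]'

```text
t: 6.7
tool_pos: [0.4193, -0.0732, 0.4013]
tool_rot: [0.258, 0.09, 0.962, -0.026]
contact_force: [0.1, -0.4, -1.4]
gripper_width: 0.243
```

```bash
cat >> h.py <<'E'
PR=np.array([.587,.2347,.2071])
def place(k,z,dx=0,dy=0):
    g=STK[k][2]
    p=w(PR,np.array([[-30+dx,COL[k]+dy,0]])*1e-3)[0]; p[2]=z; return p,Rt(PR[2],0)
E
python3 - <<'E'
from h import *
s,d=snap('wrist','w3');snap('top','top3');snap('scene','sc3')
print(s['joint_pos'],s['tool_pos'],s['t'],s['contact_force'])
p,R=place('round',.43);print(p,delta(p,R))
E
```

```text
[-0.4006 -0.1349 -0.4927  0.6987  0.1033 -0.1873] [ 0.4193 -0.0732  0.4013] 6.7 [ 0.1092 -0.4028 -1.3827]
[0.5823 0.1111 0.43  ] (array([16.2745, 18.4382,  2.9305]), array([-0.0023,  0.5253,  0.3842]))
```

View pics/w3.png

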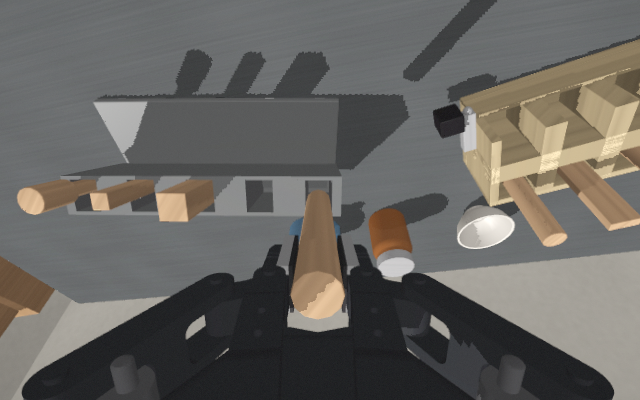

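View pics/sc3.png

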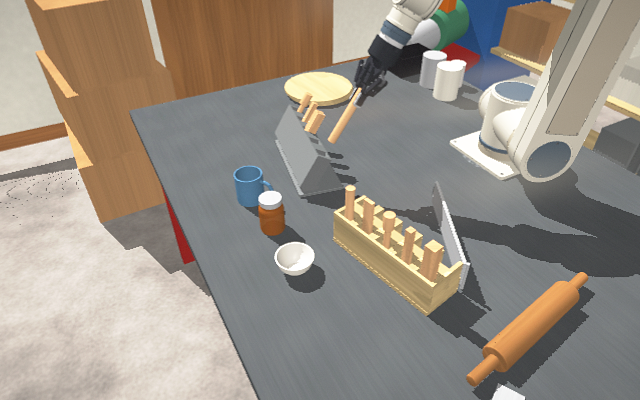

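Request:
play_rows --commands '[[1,[0,0,2.9],[0,0,0]],[1,[0,4,2.9],[0,0.1,0.07]],[1,[2,8,2.9],[0,0.2,0.15]],[1,[5,12,2.9],[0,0.3,0.22]],[1,[8,15,2.9],[0,0.4,0.29]],[1,[11,17,2.9],[0,0.5,0.366]],[1,[14,18,2.9],[-0.002,0.525,0.384]],[1,[16.3,18.4,2.9],[-0.002,0.525,0.384]],[1,[16.3,18.4,2.9],[-0.002,0.525,0.384]],[1,[16.3,18.4,2.9],[-0.002,0.525,0.384]],[1,[16.3,18.4,2.9],[-0.002,0.525,0.384]],[1,[16.3,18.4,2.9],[-0.002,0.525,0.384]]]'

```text
t: 8.05
tool_pos: [0.5816, 0.1105, 0.4311]
tool_rot: [0.001, -0.103, 0.995, 0.0]
contact_force: [-0.1, -0.6, -0.1]
gripper_width: 0.238
```

```bash
python3 - <<'E'
from h import *
s,d=snap('wrist','w4');s2,d2=snap('top','top4');pickle.dump((s,d),open('w4.pkl','wb'))
print(s['joint_pos'],s['tool_pos'],s['t'],s['contact_force'])
p,R=place('round',.43);print(p,delta(p,R))
# overlay wireframe
m=1e-3
def draw(img,d,s,L,col):
    q=proj(d,w(PR,np.array(L)*m),s)
    cv2.polylines(img,[np.round(q*16).astype(np.int32)],False,col,1,cv2.LINE_AA,4)
f=d['frame'][:,:,::-1].copy()
for y in (120,60,0,-60,-120):
    for x,hx in((-30,18),):
        draw(f,d,s,[[x-hx,y-20,95],[x+hx,y-20,95],[x+hx,y+20,95],[x-hx,y+20,95],[x-hx,y-20,95]],(0,0,255))
draw(f,d,s,[[52,150,95],[52,-150,95],[-52,-150,95],[-52,150,95],[52,150,95]],(255,0,0))
cv2.imwrite('pics/w4o.png',f)
E
```

```text
[ 0.046   0.3257  0.1837  1.4263  0.0004 -0.1607] [0.5816 0.1105 0.4311] 8.05 [-0.0537 -0.6385 -0.1444]
[0.5823 0.1111 0.43  ] (array([ 0.0597,  0.0546, -0.1322]), array([-0.0005,  0.0029,  0.0003]))
```

View pics/w4o.png

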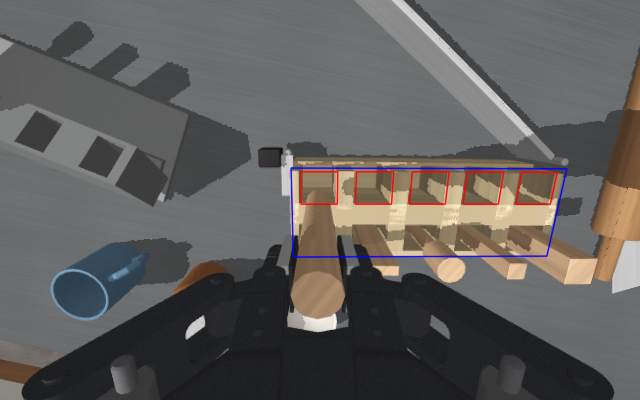

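```bash
python3 - <<'E'
import cv2
a=cv2.imread('pics/w4o.png');cv2.imwrite('pics/w4z.png',cv2.resize(a[145:265,280:440],None,fx=5,fy=5,interpolation=cv2.INTER_CUBIC))
a=cv2.imread('pics/w4o.png');cv2.imwrite('pics/w4y.png',cv2.resize(a[145:265,420:580],None,fx=5,fy=5,interpolation=cv2.INTER_CUBIC))
E
```

```text
(no output)
```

View pics/w4z.png

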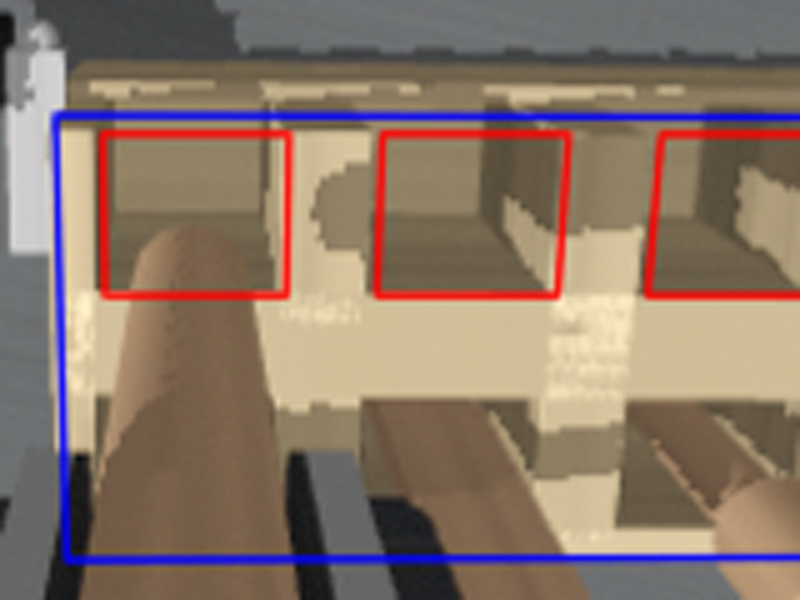

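View pics/w4y.png

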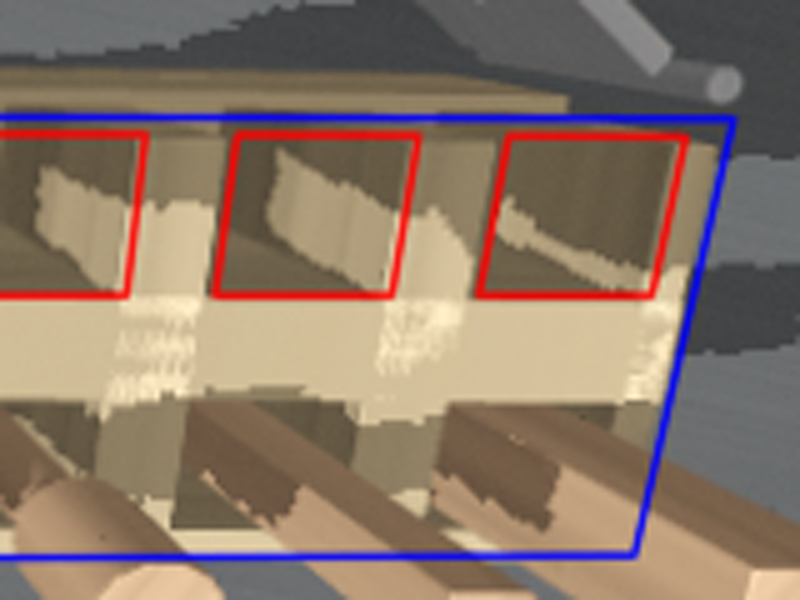

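Request:
play_rows --commands '[[1,[0,0,-1.5],[0,0,0]],[1,[0,0,-3],[0,0,0]],[1,[0,0,-4.5],[0,0,0]],[1,[0,0,-6],[0,0,0]],[1,[0,0,-7.5],[0,0,0]],[1,[0,0,-9],[0,0,0]],[1,[0,0,-10.5],[0,0,0]],[1,[0,0,-11.5],[0,0,0]],[1,[0,0,-12],[0,0,0]],[1,[0,0,-12],[0,0,0]]]'

```text
t: 9.15
tool_pos: [0.5823, 0.1107, 0.3105]
tool_rot: [0.001, -0.103, 0.995, 0.0]
contact_force: [0.6, -0.8, -0.6]
gripper_width: 0.244
```

```bash
python3 - <<'E'
from h import *
s,d=snap('wrist','w5');s2,d2=snap('scene','sc5')
print(s['tool_pos'],s['contact_force'])
cv2.imwrite('pics/sc5z.png',cv2.resize(d2['frame'][150:320,320:490,::-1],None,fx=3.5,fy=3.5,interpolation=cv2.INTER_CUBIC))
E
```

```text
[0.5823 0.1107 0.3105] [ 0.5795 -0.7803 -0.6416]
```

View pics/sc5z.png

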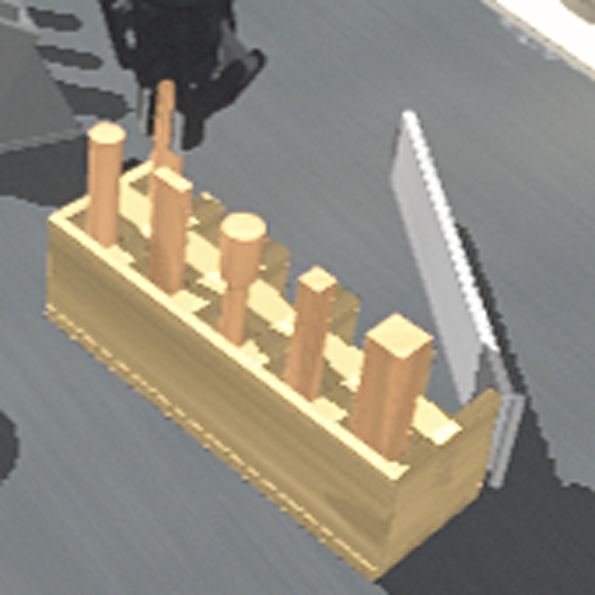

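View pics/w5.png

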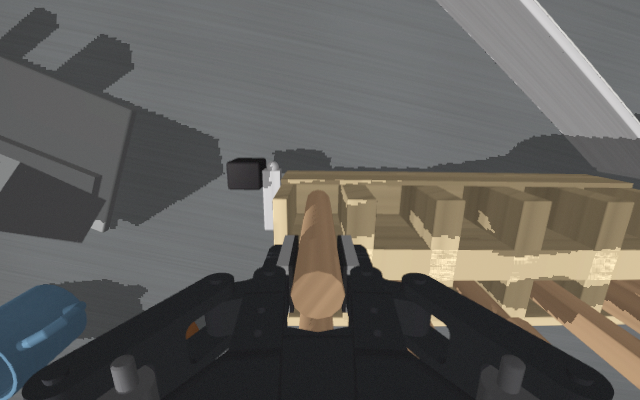

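Request:
play_rows --commands '[[1,[0,0,-0.3],[0,0,0]],[1,[0,0,-0.6],[0,0,0]],[1,[0,0,-0.6],[0,0,0]],[1,[0,0,-0.6],[0,0,0]]]'

```text
t: 9.65
tool_pos: [0.5824, 0.1107, 0.3047]
tool_rot: [0.001, -0.103, 0.995, 0.0]
contact_force: [0.1, 0.4, -0.2]
gripper_width: 0.242
```

Request:
play_rows --commands '[[1,[0,0,-0.2],[0,0,0]],[1,[0,0,-0.4],[0,0,0]],[1,[0,0,-0.4],[0,0,0]]]'

```text
t: 9.95
tool_pos: [0.5827, 0.1109, 0.3025]
tool_rot: [0.003, -0.103, 0.995, 0.0]
contact_force: [-2.1, 0.3, 13.7]
gripper_width: 0.245
```

Request:
play_rows --commands '[[1,[0,0,0.1],[0,0,0]],[0.5,[0,0,0.1],[0,0,0]],[0.5,[0,0,0.1],[0,0,0]],[0.5,[0,0,0.1],[0,0,0]],[0.5,[0,0,0.1],[0,0,0]],[0.5,[0,0,1],[0,0,0]],[0.5,[0,0,2.5],[0,0,0]],[0.5,[0,0,4.5],[0,0,0]],[0.5,[0,0,7],[0,0,0]],[0.5,[0,0,10],[0,0,0]],[0.5,[0,0,13],[0,0,0]],[0.5,[0,0,13],[0,0,0]]]'

```text
t: 11.15
tool_pos: [0.5825, 0.1108, 0.4355]
tool_rot: [0.005, -0.103, 0.995, -0.0]
contact_force: [1.1, -0.1, -0.5]
gripper_width: 0.501
```

```bash
python3 - <<'E'
from h import *
s2,d2=snap('scene','sc6');s,d=snap('top','top6')
print(s['tool_pos'],s['t'])
pd=np.load('pd.npy')
p,R=grasp('square',pd,60);print(p,delta(p,R))
f=np.vstack([cv2.resize(d2['frame'][80:290,250:490],None,fx=2.6,fy=2.6)])
cv2.imwrite('pics/sc6z.png',f[:,:,::-1])
E
```

```text
[0.5825 0.1108 0.4332] 11.2
[ 0.4366 -0.2081  0.3346] (array([-14.578 , -31.8841,  -9.6943]), array([ 0.0043, -0.5232, -0.3898]))
```

View pics/sc6z.png

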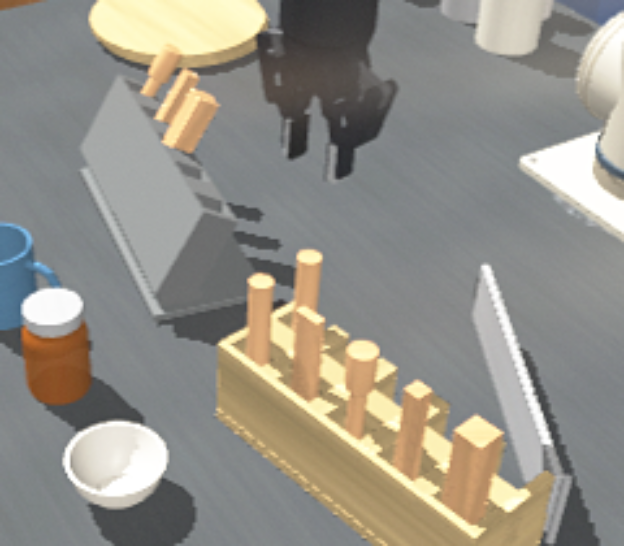

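Request:
play_rows --commands '[[0.35,[-4,-3,0],[0,-0.08,-0.06]],[0.35,[-8,-7,0],[0,-0.17,-0.13]],[0.35,[-12,-11,0],[0,-0.26,-0.19]],[0.35,[-14.6,-15,0],[0,-0.35,-0.26]],[0.35,[-14.6,-20,0],[0.002,-0.44,-0.33]],[0.35,[-14.6,-25,-1],[0.003,-0.523,-0.39]],[0.35,[-14.6,-29,-3],[0.004,-0.523,-0.39]],[0.35,[-14.6,-31.9,-5],[0.004,-0.523,-0.39]],[0.35,[-14.6,-31.9,-8],[0.004,-0.523,-0.39]],[0.35,[-14.6,-31.9,-9.7],[0.004,-0.523,-0.39]],[0.35,[-14.6,-31.9,-9.7],[0.004,-0.523,-0.39]],[0.35,[-14.6,-31.9,-9.7],[0.004,-0.523,-0.39]],[0.35,[-14.6,-31.9,-9.7],[0.004,-0.523,-0.39]]]'

```text
t: 12.55
tool_pos: [0.4367, -0.2081, 0.3347]
tool_rot: [0.257, 0.092, 0.962, -0.025]
contact_force: [0.1, 0.1, -0.8]
gripper_width: 0.65
```

```bash
cat >> h.py <<'E'
def top(k,pd):
    y,o,g=STK[k];return w(pd,(np.array([30,y,34])+np.array([-.5,0,.866])*160-o*np.array([.866,0,.5]))[None]*1e-3)[0]
E
cat > pre.py <<'E'
import sys
from h import *
k,n=sys.argv[1:3]
s,d=snap('wrist',n);pickle.dump((s,d),open(n+'.pkl','wb'))
pd=np.load('pd.npy');print(s['tool_pos'],s['t'],s['joint_pos'])
p,R=grasp(k,pd,0);print(delta(p,R))
for q in STK: print(q,proj(d,top(q,pd),s))
E
python3 pre.py square w7
```

```text
[ 0.4367 -0.2081  0.3347] 12.55 [-0.6781  0.025  -0.5207  0.5535  0.2353 -0.43  ]
(array([ 2.9295, -0.565 , -5.2222]), array([ 0.0008, -0.0003, -0.0004]))
round [[532.759  235.8748]]
square [[319.539  239.3677]]
thin [[211.9339 231.3223]]
headed [[109.1585 230.9107]]
```

View pics/w7.png

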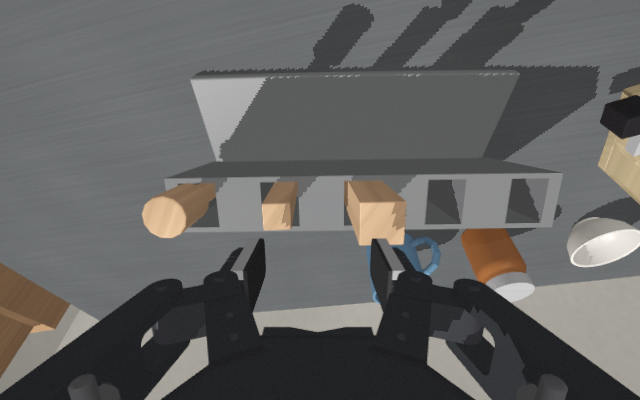

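The drainer has been shifted (square seen at about (382,222), not (320,239)). I'll refit it.

```bash
python3 - <<'E'
from h import *
s,d=snap('top','top7');pickle.dump((s,d),open('top7.pkl','wb'))
a=cv2.imread('pics/w7.png');cv2.imwrite('pics/w7z.png',cv2.resize(a[150:250,140:340],None,fx=4,fy=4,interpolation=cv2.INTER_CUBIC))
cv2.imwrite('pics/w7y.png',cv2.resize(a[150:250,380:580],None,fx=4,fy=4,interpolation=cv2.INTER_CUBIC))
E
```

```text
(no output)
```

View pics/w7z.png

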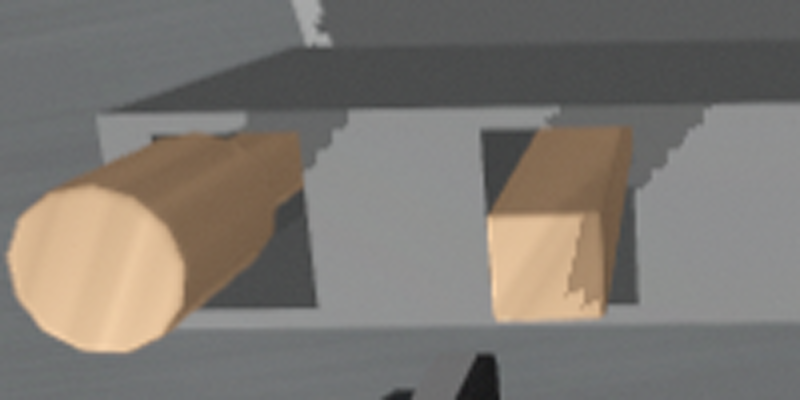

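View pics/w7y.png

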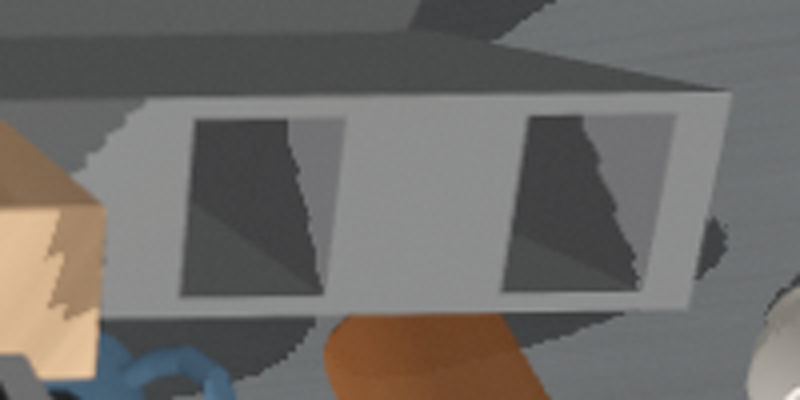

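View pics/top7.png

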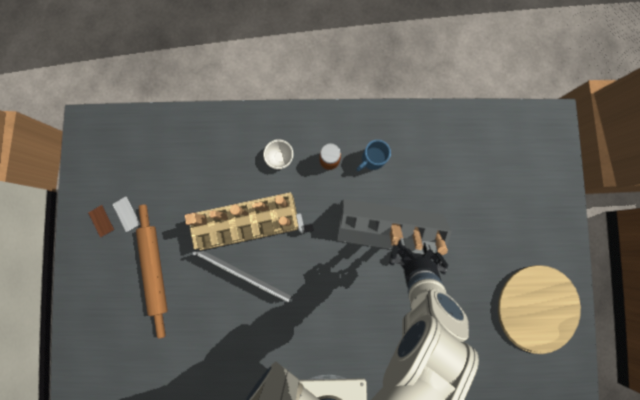

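```bash
cat >> h.py <<'E'
def mouth(y,a,b):
    c,sn=np.cos(np.pi/6),.5
    return np.array([30-98*sn+c*a, y+b, 34+98*c+sn*a])*1e-3
E
python3 - <<'E'
from h import *
s,d=pickle.load(open('w7.pkl','rb'));
z=lambda u,v:(140+u/4,150+v/4); yv=lambda u,v:(380+u/4,150+v/4)
h=14.5
L=[];P=[]
for y,q in((128,[(528,116),(677,114),(501,292),(642,290)]),(64,[(195,120),(346,118),(180,297),(325,296)])):
    for (a,b),u in zip([(-18,-h),(-18,h),(18,-h),(18,h)],q): L.append(mouth(y,a,b));P.append(yv(*u))
L+=[mouth(-128,18,h),mouth(-64,-18,-h),mouth(-64,18,h)];P+=[z(316,306),z(483,129),z(638,303)]
p,r=fit([(d,s,np.array(L),P)],[.58,-.21,-.19]);print(p,r.round(1).tolist())
np.save('pd.npy',p)
for q in STK: print(q,proj(d,top(q,p),s))
print('seen',z(97,268),z(547,267),yv(30,280))
for b in(60,0):
  g,R=grasp('square',p,b);print(g,delta(g,R))
E
```

```text
[ 0.5759 -0.2001 -0.1733] [[-0.0, -0.3], [-0.2, -0.2], [-0.5, 0.3], [-0.1, 0.3], [-0.0, -0.4], [0.1, -0.3], [-0.2, 0.1], [-0.1, -0.1], [1.0, 0.2], [-0.3, -0.5], [0.4, 0.1]]
round [[604.0015 217.6449]]
square [[379.0118 224.0995]]
thin [[265.0362 216.9723]]
headed [[155.7679 218.1234]]
seen (164.25, 217.0) (276.75, 216.75) (387.5, 220.0)
[ 0.4288 -0.1743  0.3346] (array([-0.7877,  3.3773, -0.0212]), array([ 0.0008, -0.0003,  0.0181]))
[ 0.4584 -0.1795  0.2826] (array([ 2.1674,  2.86  , -5.2172]), array([ 0.0008, -0.0003,  0.0181]))
```

Request:
play_rows --commands '[[0.35,[-0.4,1.7,0],[0,0,0.01]],[0.35,[-0.8,3.4,0],[0,0,0.018]],[0.35,[-0.8,3.4,0],[0,0,0.018]],[0.35,[-0.1,3.25,-1.3],[0,0,0.018]],[0.35,[0.7,3.1,-2.6],[0,0,0.018]],[0.35,[1.4,3,-3.9],[0,0,0.018]],[0.35,[2.17,2.86,-5.2],[0,0,0.018]],[0.35,[2.17,2.86,-5.2],[0,0,0.018]],[0.35,[2.17,2.86,-5.2],[0,0,0.018]]]'

```text
t: 13.55
tool_pos: [0.4581, -0.1792, 0.2819]
tool_rot: [0.257, 0.084, 0.963, -0.022]
contact_force: [0.6, 0.6, 0.1]
gripper_width: 0.657
```

```bash
sed -i "s/'thin':(-64,10,25),'headed':(-126.5,10,20)/'thin':(-58,10,25),'headed':(-122,10,20)/" h.py; python3 pre.py square w8
```

```text
[ 0.4581 -0.1792  0.2819] 13.55 [-0.5951  0.0896 -0.606   0.3926  0.2054 -0.371 ]
(array([ 0.0349, -0.013 ,  0.0382]), array([-0.0001, -0.0015,  0.0002]))
round [[635.1265 293.3229]]
square [[319.8239 301.1962]]
thin [[172.5912 289.4708]]
headed [[ 17.7157 287.299 ]]
```

View pics/w8.png

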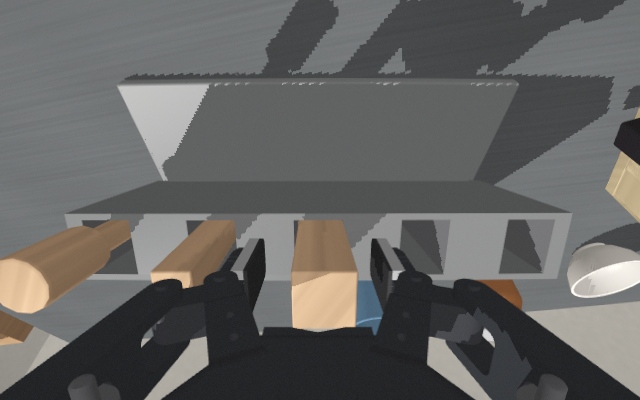

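Request:
play_rows --commands '[[1,[0,0,0],[0,0,0]],[1,[0,0,0],[0,0,0]],[1,[0,0,0],[0,0,0]],[1,[0,0,0],[0,0,0]],[1,[0,0,0],[0,0,0]],[1,[0,0,0],[0,0,0]],[1,[0,0,0],[0,0,0]],[1,[-0.49,0.09,0.87],[0,0,0]],[1,[-1.48,0.26,2.6],[0,0,0]],[1,[-2.46,0.43,4.33],[0,0,0]],[1,[-3.45,0.6,6.06],[0,0,0]],[1,[-4.43,0.77,7.79],[0,0,0]],[1,[-5.42,0.95,9.53],[0,0,0]],[1,[-6.4,1.12,11.26],[0,0,0]],[1,[-6.9,1.2,12.1],[0,0,0]],[1,[-6.9,1.2,12.1],[0,0,0]]]'

```text
t: 15.2
tool_pos: [0.3886, -0.1675, 0.404]
tool_rot: [0.258, 0.084, 0.962, -0.023]
contact_force: [0.9, 0.3, -0.9]
gripper_width: 0.298
```

```bash
python3 - <<'E'
from h import *
s,d=snap('wrist','w9')
print(s['joint_pos'],s['tool_pos'],s['t'],s['contact_force'])
p,R=place('square',.45);print(p,delta(p,R))
E
```

```text
[-0.6766 -0.1312 -0.4772  0.7556  0.2421 -0.4442] [ 0.3886 -0.1675  0.404 ] 15.2 [ 0.8545  0.2701 -0.9078]
[0.533 0.346 0.45 ] (array([14.4096, 51.359 ,  4.7054]), array([-0.0081,  0.5255,  0.3728]))
```

View pics/w9.png

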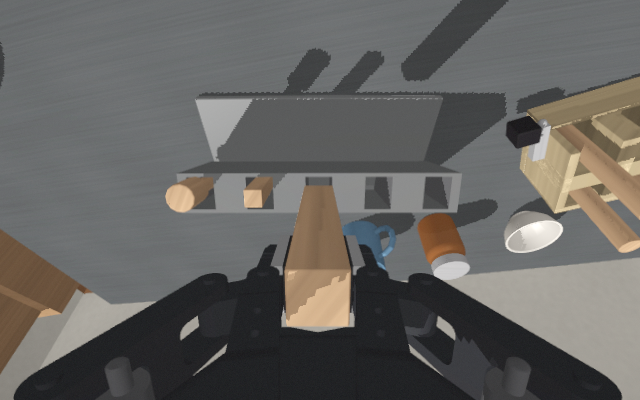

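Request:
play_rows --commands '[[1,[0,0,4.7],[0,0,0]],[1,[0,5,4.7],[0,0.1,0.07]],[1,[0,10,4.7],[0,0.2,0.14]],[1,[0,15,4.7],[-0.002,0.3,0.21]],[1,[0,20,4.7],[-0.004,0.4,0.28]],[1,[0,25,4.7],[-0.006,0.5,0.35]],[1,[0,30,4.7],[-0.008,0.525,0.373]],[1,[0,35,4.7],[-0.008,0.525,0.373]],[1,[0,40,4.7],[-0.008,0.525,0.373]],[1,[0,45,4.7],[-0.008,0.525,0.373]],[1,[3,49,4.7],[-0.008,0.525,0.373]],[1,[7,51.4,4.7],[-0.008,0.525,0.373]],[1,[11,51.4,4.7],[-0.008,0.525,0.373]],[1,[14.4,51.4,4.7],[-0.008,0.525,0.373]],[1,[14.4,51.4,4.7],[-0.008,0.525,0.373]],[1,[14.4,51.4,4.7],[-0.008,0.525,0.373]],[1,[14.4,51.4,4.7],[-0.008,0.525,0.373]],[1,[14.4,51.4,4.7],[-0.008,0.525,0.373]]]'

```text
t: 17.05
tool_pos: [0.5323, 0.3465, 0.4499]
tool_rot: [-0.0, -0.104, 0.995, 0.0]
contact_force: [0.3, 0.0, -0.2]
gripper_width: 0.293
```

```bash
cat > ov.py <<'E'
import sys
from h import *
k,n=sys.argv[1:3]
s,d=snap('wrist',n);pickle.dump((s,d),open(n+'.pkl','wb'))
print(s['joint_pos'],s['tool_pos'],s['t'],s['contact_force'])
p,R=place(k,.315);print(p,delta(p,R))
f=d['frame'][:,:,::-1].copy()
def draw(L,col):
    q=proj(d,w(PR,np.array(L)*1e-3),s); cv2.polylines(f,[np.round(q*16).astype(np.int32)],False,col,1,cv2.LINE_AA,4)
for y in (120,60,0,-60,-120): draw([[-48,y-20,95],[-12,y-20,95],[-12,y+20,95],[-48,y+20,95],[-48,y-20,95]],(0,0,255))
draw([[52,150,95],[52,-150,95],[-52,-150,95],[-52,150,95],[52,150,95]],(255,0,0))
cv2.imwrite('pics/'+n+'o.png',f)
E
python3 ov.py square w10
```

```text
[0.4449 0.4049 0.3514 1.5172 0.001  0.2368] [0.5323 0.3465 0.4499] 17.05 [ 0.2706  0.0178 -0.1755]
[0.533 0.346 0.315] (array([  0.0676,  -0.0497, -13.5153]), array([-0.0011,  0.0001, -0.001 ]))
```

View pics/w10o.png

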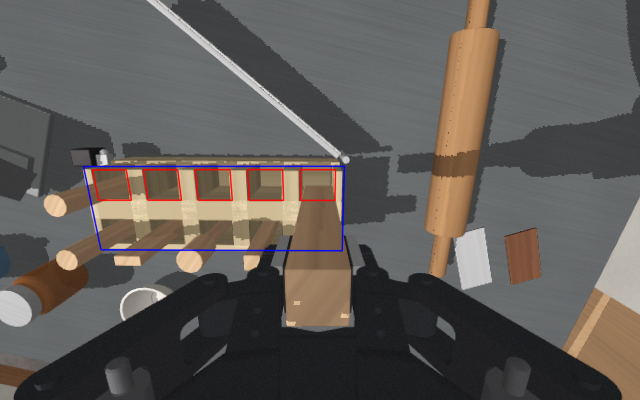

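```bash
python3 - <<'E'
import cv2
a=cv2.imread('pics/w10o.png');cv2.imwrite('pics/w10z.png',cv2.resize(a[145:265,220:380],None,fx=5,fy=5,interpolation=cv2.INTER_CUBIC))
E
```

```text
(no output)
```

View pics/w10z.png

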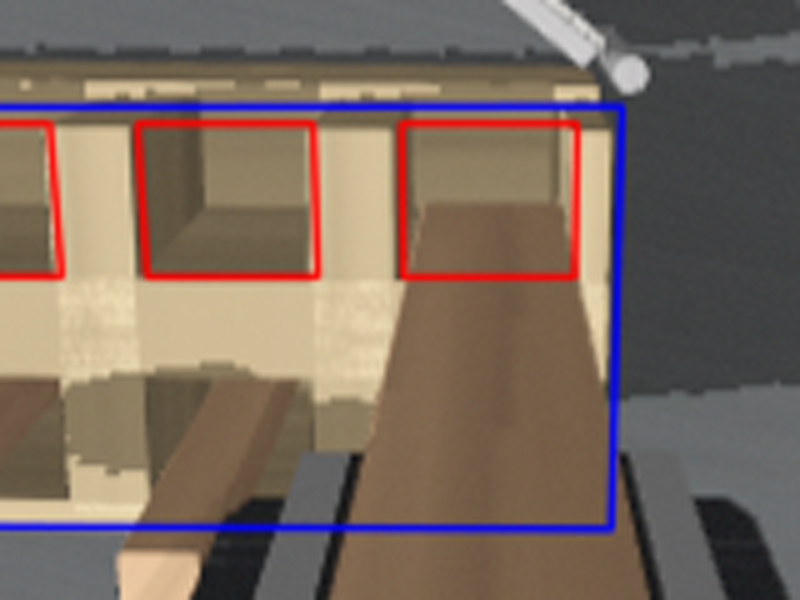

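Request:
play_rows --commands '[[1,[0.1,-0.1,-1.5],[0,0,0]],[1,[0.1,-0.1,-3],[0,0,0]],[1,[0.1,-0.1,-4.5],[0,0,0]],[1,[0.1,-0.1,-6],[0,0,0]],[1,[0.1,-0.1,-7.5],[0,0,0]],[1,[0.1,-0.1,-9],[0,0,0]],[1,[0.1,-0.1,-10.5],[0,0,0]],[1,[0.1,-0.1,-12],[0,0,0]],[1,[0.1,-0.1,-13.5],[0,0,0]],[1,[0.1,-0.1,-14],[0,0,0]],[1,[0.1,-0.1,-14.3],[0,0,0]],[1,[0.1,-0.1,-14.3],[0,0,0]]]'

```text
t: 18.3
tool_pos: [0.534, 0.3454, 0.3072]
tool_rot: [0.0, -0.104, 0.995, 0.001]
contact_force: [-0.6, 0.1, -0.0]
gripper_width: 0.297
```

Request:
play_rows --commands '[[1,[0,0,-0.2],[0,0,0]],[1,[0,0,-0.4],[0,0,0]],[1,[0,0,-0.5],[0,0,0]]]'

```text
t: 18.6
tool_pos: [0.5342, 0.3454, 0.3021]
tool_rot: [0.0, -0.104, 0.995, 0.001]
contact_force: [-0.8, -0.7, 8.0]
gripper_width: 0.298
```

```bash
python3 - <<'E'
from h import *
s2,d2=snap('scene','sc11')
cv2.imwrite('pics/sc11z.png',cv2.resize(d2['frame'][80:320,250:490],None,fx=2.5,fy=2.5)[:,:,::-1])
E
```

```text
(no output)
```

View pics/sc11z.png

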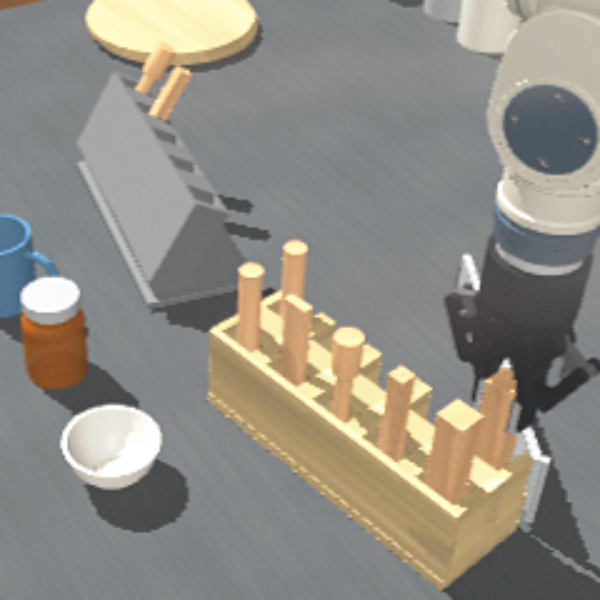

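Request:
play_rows --commands '[[1,[0,0,0],[0,0,0]],[0.45,[0,0,0],[0,0,0]],[0.45,[0,0,0],[0,0,0]],[0.45,[0,0,0],[0,0,0]],[0.45,[0,0,0],[0,0,0]],[0.45,[0,0,1],[0,0,0]],[0.45,[0,0,2.5],[0,0,0]],[0.45,[0,0,4.5],[0,0,0]],[0.45,[0,0,7],[0,0,0]],[0.45,[0,0,10],[0,0,0]],[0.45,[0,0,13],[0,0,0]],[0.45,[0,0,13],[0,0,0]]]'

```text
t: 19.85
tool_pos: [0.534, 0.3454, 0.4369]
tool_rot: [0.003, -0.104, 0.995, 0.002]
contact_force: [0.1, -0.4, -0.3]
gripper_width: 0.551
```

```bash
python3 - <<'E'
from h import *
s,d=snap('wrist','w12');print(s['tool_pos'],s['t'])
pd=np.load('pd.npy')
p,R=grasp('thin',pd,60);print(p,delta(p,R))
E
```

```text
[0.534  0.3454 0.4369] 19.85
[ 0.4146 -0.2307  0.3321] (array([-11.9496, -57.6076, -10.2371]), array([ 0.0071, -0.5224, -0.3727]))
```

View pics/w12.png

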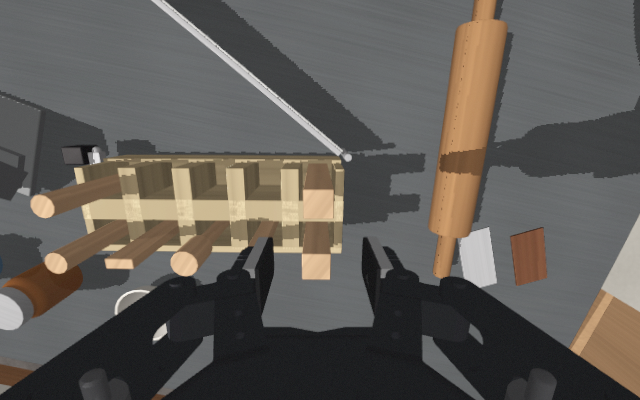

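Request:
play_rows --commands '[[0.35,[-5,0,0],[0,-0.05,0]],[0.35,[-9,-3,0],[0,-0.1,-0.04]],[0.35,[-12,-7,0],[0,-0.15,-0.09]],[0.35,[-12,-12,0],[0,-0.22,-0.14]],[0.35,[-12,-17,0],[0,-0.3,-0.2]],[0.35,[-12,-22,0],[0,-0.38,-0.26]],[0.35,[-12,-27,0],[0,-0.46,-0.32]],[0.35,[-12,-32,0],[0.007,-0.522,-0.373]],[0.35,[-12,-37,0],[0.007,-0.522,-0.373]],[0.35,[-12,-42,0],[0.007,-0.522,-0.373]],[0.35,[-12,-47,0],[0.007,-0.522,-0.373]],[0.35,[-12,-52,-1],[0.007,-0.522,-0.373]],[0.35,[-12,-56,-3],[0.007,-0.522,-0.373]],[0.35,[-12,-57.6,-6],[0.007,-0.522,-0.373]],[0.35,[-12,-57.6,-9],[0.007,-0.522,-0.373]],[0.35,[-12,-57.6,-10.2],[0.007,-0.522,-0.373]],[0.35,[-12,-57.6,-10.2],[0.007,-0.522,-0.373]],[0.35,[-12,-57.6,-10.2],[0.007,-0.522,-0.373]],[0.35,[-12,-57.6,-10.2],[0.007,-0.522,-0.373]]]'

```text
t: 21.8
tool_pos: [0.4144, -0.2306, 0.3307]
tool_rot: [0.256, 0.084, 0.963, -0.023]
contact_force: [-0.1, -0.6, 0.3]
gripper_width: 0.649
```

```bash
python3 pre.py thin w13
```

```text
[ 0.4144 -0.2306  0.3307] 21.8 [-0.7563  0.0179 -0.5357  0.5703  0.2755 -0.52  ]
(array([ 2.9744, -0.5304, -5.0634]), array([ 0.0013, -0.0036,  0.0004]))
round [[622.6697 246.1995]]
square [[416.2265 250.3499]]
thin [[319.8081 242.6448]]
headed [[212.682  242.3591]]
```

View pics/w13.png

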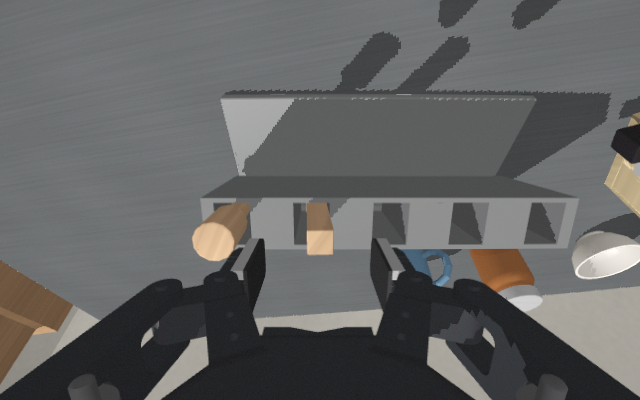

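Request:
play_rows --commands '[[0.4,[0.75,-0.13,-1.3],[0,0,0]],[0.4,[1.5,-0.26,-2.6],[0,0,0]],[0.4,[2.2,-0.4,-3.9],[0,0,0]],[0.4,[2.97,-0.53,-5.1],[0,0,0]],[0.4,[2.97,-0.53,-5.1],[0,0,0]],[0.4,[2.97,-0.53,-5.1],[0,0,0]],[1,[2.97,-0.53,-5.1],[0,0,0]],[1,[2.97,-0.53,-5.1],[0,0,0]],[1,[2.97,-0.53,-5.1],[0,0,0]],[1,[2.97,-0.53,-5.1],[0,0,0]],[1,[2.97,-0.53,-5.1],[0,0,0]],[1,[2.97,-0.53,-5.1],[0,0,0]],[1,[2.97,-0.53,-5.1],[0,0,0]],[1,[2.97,-0.53,-5.1],[0,0,0]],[1,[2.97,-0.53,-5.1],[0,0,0]]]'

```text
t: 23.35
tool_pos: [0.4439, -0.236, 0.2792]
tool_rot: [0.256, 0.084, 0.963, -0.023]
contact_force: [-2.1, -0.3, 5.2]
gripper_width: 0.178
```

Request:
play_rows --commands '[[1,[-0.49,0.09,0.87],[0,0,0]],[1,[-1.48,0.26,2.6],[0,0,0]],[1,[-2.46,0.43,4.33],[0,0,0]],[1,[-3.45,0.6,6.06],[0,0,0]],[1,[-4.43,0.77,7.79],[0,0,0]],[1,[-5.42,0.95,9.53],[0,0,0]],[1,[-6.4,1.12,11.26],[0,0,0]],[1,[-6.9,1.2,12.1],[0,0,0]],[1,[-6.9,1.2,12.1],[0,0,0]]]'

```text
t: 24.25
tool_pos: [0.3743, -0.2238, 0.4008]
tool_rot: [0.256, 0.084, 0.963, -0.023]
contact_force: [0.1, -0.4, -0.9]
gripper_width: 0.175
```

```bash
python3 ov.py thin w14; python3 - <<'E'
from h import *
p,R=place('thin',.45);print(p,delta(p,R))
E
```

```text
[-0.8165 -0.0952 -0.4508  0.784   0.3006 -0.576 ] [ 0.3743 -0.2238  0.4008] 24.25 [ 0.133  -0.4127 -0.8851]
[0.5453 0.2872 0.315 ] (array([17.0718, 51.1158, -8.4814]), array([-0.0071,  0.5222,  0.3728]))
[0.5453 0.2872 0.45  ] (array([17.0718, 51.1158,  5.0186]), array([-0.0071,  0.5222,  0.3728]))
```

View pics/w14.png

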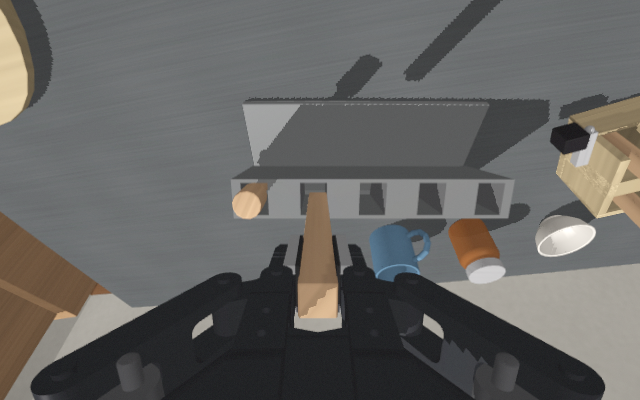

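Request:
play_rows --commands '[[1,[0,0,5],[0,0,0]],[1,[1,5,5],[0,0.1,0.07]],[1,[2,10,5],[0,0.2,0.14]],[1,[2,15,5],[-0.002,0.3,0.21]],[1,[2,20,5],[-0.004,0.4,0.28]],[1,[2,25,5],[-0.006,0.5,0.35]],[1,[2,30,5],[-0.007,0.522,0.373]],[1,[2,35,5],[-0.007,0.522,0.373]],[1,[2,40,5],[-0.007,0.522,0.373]],[1,[3,45,5],[-0.007,0.522,0.373]],[1,[5,49,5],[-0.007,0.522,0.373]],[1,[9,51,5],[-0.007,0.522,0.373]],[1,[13,51,5],[-0.007,0.522,0.373]],[1,[17.1,51,5],[-0.007,0.522,0.373]],[1,[17.1,51,5],[-0.007,0.522,0.373]],[1,[17.1,51,5],[-0.007,0.522,0.373]],[1,[17.1,51,5],[-0.007,0.522,0.373]],[1,[17.1,51,5],[-0.007,0.522,0.373]]]'

```text
t: 26.1
tool_pos: [0.5449, 0.2862, 0.45]
tool_rot: [-0.0, -0.104, 0.995, 0.0]
contact_force: [0.0, 0.4, 0.1]
gripper_width: 0.172
```

```bash
python3 ov.py thin w15
```

```text
[0.3472 0.368  0.2945 1.4972 0.0009 0.1392] [0.5449 0.2862 0.45  ] 26.1 [0.0088 0.4439 0.1092]
[0.5453 0.2872 0.315 ] (array([  0.0439,   0.1105, -13.527 ]), array([-0.001 ,  0.0002, -0.0009]))
```

View pics/w15o.png

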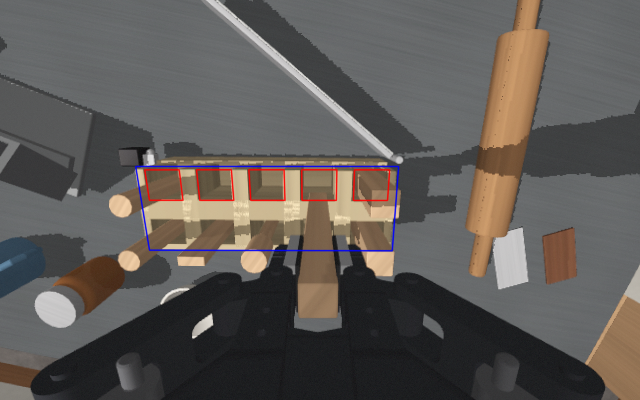

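Request:
play_rows --commands '[[1,[0,0,-1.5],[0,0,0]],[1,[0,0,-3],[0,0,0]],[1,[0,0,-4.5],[0,0,0]],[1,[0,0,-6],[0,0,0]],[1,[0,0,-7.5],[0,0,0]],[1,[0,0,-9],[0,0,0]],[1,[0,0,-10.5],[0,0,0]],[1,[0,0,-12],[0,0,0]],[1,[0,0,-13.5],[0,0,0]],[1,[0,0,-14],[0,0,0]],[1,[0,0,-14.3],[0,0,0]],[1,[0,0,-14.3],[0,0,0]]]'

```text
t: 27.35
tool_pos: [0.5456, 0.2861, 0.3072]
tool_rot: [0.0, -0.104, 0.995, 0.0]
contact_force: [0.5, -0.0, 0.5]
gripper_width: 0.176
```

Request:
play_rows --commands '[[1,[0,0,-0.2],[0,0,0]],[1,[0,0,-0.4],[0,0,0]],[1,[0,0,-0.5],[0,0,0]]]'

```text
t: 27.65
tool_pos: [0.5458, 0.2861, 0.3018]
tool_rot: [-0.0, -0.104, 0.995, 0.0]
contact_force: [0.4, -0.0, -1.2]
gripper_width: 0.183
```

Request:
play_rows --commands '[[1,[0,0,-0.2],[0,0,0]],[1,[0,0,-0.4],[0,0,0]],[1,[0,0,-0.4],[0,0,0]]]'

```text
t: 27.95
tool_pos: [0.5463, 0.2862, 0.3012]
tool_rot: [0.003, -0.104, 0.995, 0.001]
contact_force: [-2.7, -1.8, 22.7]
gripper_width: 0.181
```

Request:
play_rows --commands '[[1,[0,0,0.35],[0,0,0]],[0.6,[0,0,0.35],[0,0,0]],[0.6,[0,0,0.35],[0,0,0]],[0.6,[0,0,0.35],[0,0,0]],[0.6,[0,0,0.35],[0,0,0]],[0.6,[0,0,1],[0,0,0]],[0.6,[0,0,2.5],[0,0,0]],[0.6,[0,0,4.5],[0,0,0]],[0.6,[0,0,7],[0,0,0]],[0.6,[0,0,10],[0,0,0]],[0.6,[0,0,13],[0,0,0]],[0.6,[0,0,13],[0,0,0]]]'

```text
t: 29.15
tool_pos: [0.5459, 0.2861, 0.4324]
tool_rot: [0.003, -0.104, 0.995, 0.001]
contact_force: [0.3, -0.0, 0.3]
gripper_width: 0.399
```

```bash
python3 - <<'E'
from h import *
s,d=snap('wrist','w16');print(s['tool_pos'],s['t'])
pd=np.load('pd.npy')
p,R=grasp('headed',pd,60);print(p,delta(p,R))
E
```

```text
[0.5459 0.2861 0.4324] 29.15
[ 0.4011 -0.2933  0.3364] (array([-14.4799, -57.9404,  -9.3614]), array([ 0.0076, -0.5228, -0.3725]))
```

View pics/w16.png

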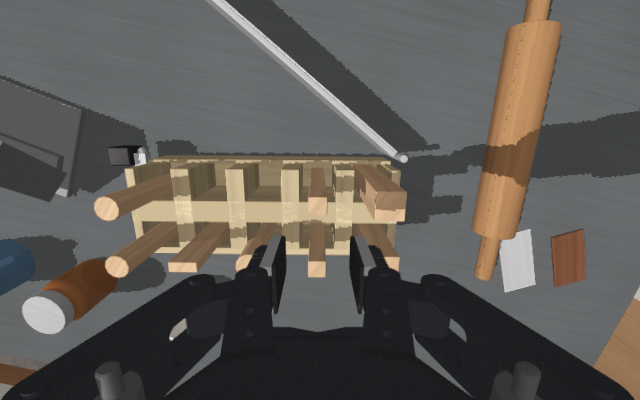

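Thin stands upright in column 1 (about (317,195)). Next is the headed stick.

Request:
play_rows --commands '[[0.35,[-5,0,0],[0,-0.05,0]],[0.35,[-9,-3,0],[0,-0.1,-0.04]],[0.35,[-13,-7,0],[0,-0.15,-0.09]],[0.35,[-14,-12,0],[0,-0.22,-0.14]],[0.35,[-14.5,-17,0],[0,-0.3,-0.2]],[0.35,[-14.5,-22,0],[0,-0.38,-0.26]],[0.35,[-14.5,-27,0],[0,-0.46,-0.32]],[0.35,[-14.5,-32,0],[0.007,-0.523,-0.373]],[0.35,[-14.5,-37,0],[0.007,-0.523,-0.373]],[0.35,[-14.5,-42,0],[0.007,-0.523,-0.373]],[0.35,[-14.5,-47,0],[0.007,-0.523,-0.373]],[0.35,[-14.5,-52,-1],[0.007,-0.523,-0.373]],[0.35,[-14.5,-56,-3],[0.007,-0.523,-0.373]],[0.35,[-14.5,-58,-6],[0.007,-0.523,-0.373]],[0.35,[-14.5,-58,-9],[0.007,-0.523,-0.373]],[0.35,[-14.5,-58,-9.4],[0.007,-0.523,-0.373]],[0.35,[-14.5,-58,-9.4],[0.007,-0.523,-0.373]],[0.35,[-14.5,-58,-9.4],[0.007,-0.523,-0.373]],[0.35,[-14.5,-58,-9.4],[0.007,-0.523,-0.373]]]'

```text
t: 31.1
tool_pos: [0.4012, -0.2936, 0.3354]
tool_rot: [0.257, 0.083, 0.963, -0.024]
contact_force: [-0.4, -0.7, -0.0]
gripper_width: 0.65
```

```bash
python3 pre.py headed w17
```

```text
[ 0.4012 -0.2936  0.3354] 31.1 [-0.8811  0.0624 -0.4713  0.6236  0.3283 -0.6392]
(array([ 2.9455, -0.4859, -5.0782]), array([ 0.0023, -0.0022, -0.    ]))
round [[706.8484 241.1528]]
square [[515.9981 245.4224]]
thin [[424.7981 238.0881]]
headed [[320.4579 237.9851]]
```

View pics/w17.png

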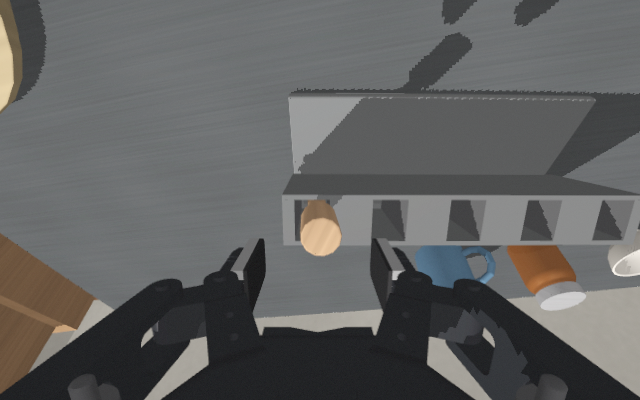

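Request:
play_rows --commands '[[0.35,[0.75,-0.13,-1.3],[0,0,0]],[0.35,[1.5,-0.26,-2.6],[0,0,0]],[0.35,[2.2,-0.4,-3.9],[0,0,0]],[0.35,[2.95,-0.5,-5.1],[0,0,0]],[0.35,[2.95,-0.5,-5.1],[0,0,0]],[0.35,[2.95,-0.5,-5.1],[0,0,0]],[1,[2.95,-0.5,-5.1],[0,0,0]],[1,[2.95,-0.5,-5.1],[0,0,0]],[1,[2.95,-0.5,-5.1],[0,0,0]],[1,[2.95,-0.5,-5.1],[0,0,0]],[1,[2.95,-0.5,-5.1],[0,0,0]],[1,[2.95,-0.5,-5.1],[0,0,0]],[1,[2.95,-0.5,-5.1],[0,0,0]],[1,[2.95,-0.5,-5.1],[0,0,0]],[1,[2.95,-0.5,-5.1],[0,0,0]]]'

```text
t: 32.65
tool_pos: [0.4302, -0.2993, 0.2837]
tool_rot: [0.257, 0.084, 0.963, -0.024]
contact_force: [-3.9, 0.4, 7.3]
gripper_width: 0.29
```

Request:
play_rows --commands '[[1,[-0.49,0.09,0.87],[0,0,0]],[1,[-1.48,0.26,2.6],[0,0,0]],[1,[-2.46,0.43,4.33],[0,0,0]],[1,[-3.45,0.6,6.06],[0,0,0]],[1,[-4.43,0.77,7.79],[0,0,0]],[1,[-5.42,0.95,9.53],[0,0,0]],[1,[-6.4,1.12,11.26],[0,0,0]],[1,[-6.9,1.2,12.1],[0,0,0]],[1,[-6.9,1.2,12.1],[0,0,0]]]'

```text
t: 33.55
tool_pos: [0.3609, -0.2868, 0.4049]
tool_rot: [0.257, 0.084, 0.963, -0.024]
contact_force: [0.5, -1.0, -1.1]
gripper_width: 0.291
```

```bash
python3 ov.py headed w18; python3 - <<'E'
from h import *
p,R=place('headed',.46);print(p,delta(p,R))
E
```

```text
[-0.9475 -0.0407 -0.387   0.833   0.3535 -0.7026] [ 0.3609 -0.2868  0.4049] 33.55 [ 0.4928 -1.0007 -1.1216]
[0.5576 0.2285 0.315 ] (array([19.6547, 51.5408, -8.8889]), array([-0.0072,  0.5233,  0.3728]))
[0.5576 0.2285 0.46  ] (array([19.6547, 51.5408,  5.6111]), array([-0.0072,  0.5233,  0.3728]))
```

View pics/w18.png

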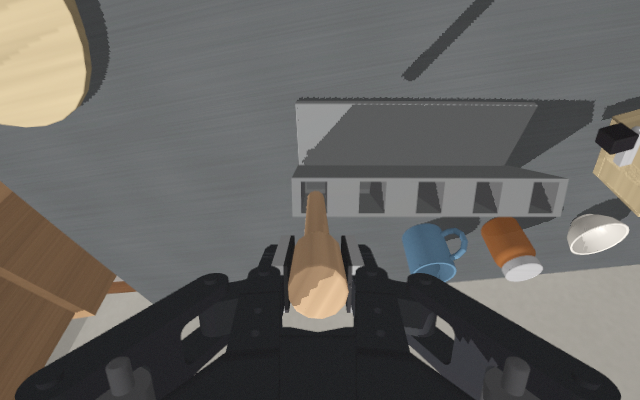

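Request:
play_rows --commands '[[1,[1,0,5.6],[0,0,0]],[1,[3,5,5.6],[0,0.1,0.07]],[1,[5,10,5.6],[0,0.2,0.14]],[1,[5,15,5.6],[-0.002,0.3,0.21]],[1,[5,20,5.6],[-0.004,0.4,0.28]],[1,[5,25,5.6],[-0.006,0.5,0.35]],[1,[5,30,5.6],[-0.007,0.523,0.373]],[1,[5,35,5.6],[-0.007,0.523,0.373]],[1,[5,40,5.6],[-0.007,0.523,0.373]],[1,[6,45,5.6],[-0.007,0.523,0.373]],[1,[8,49,5.6],[-0.007,0.523,0.373]],[1,[12,51.4,5.6],[-0.007,0.523,0.373]],[1,[16,51.4,5.6],[-0.007,0.523,0.373]],[1,[19.7,51.4,5.6],[-0.007,0.523,0.373]],[1,[19.7,51.4,5.6],[-0.007,0.523,0.373]],[1,[19.7,51.4,5.6],[-0.007,0.523,0.373]],[1,[19.7,51.4,5.6],[-0.007,0.523,0.373]],[1,[19.7,51.4,5.6],[-0.007,0.523,0.373]],[1,[19.7,51.4,5.6],[-0.007,0.523,0.373]]]'

```text
t: 35.5
tool_pos: [0.5575, 0.2271, 0.4604]
tool_rot: [0.0, -0.104, 0.995, 0.0]
contact_force: [-0.8, 0.6, -0.2]
gripper_width: 0.288
```

```bash
python3 ov.py headed w19
```

```text
[0.2473 0.343  0.2826 1.5096 0.0009 0.0395] [0.5575 0.2271 0.4604] 35.5 [-0.8419  0.568  -0.2046]
[0.5576 0.2285 0.315 ] (array([  0.0048,   0.1478, -14.5373]), array([-0.0011,  0.0006, -0.0006]))
```

View pics/w19o.png

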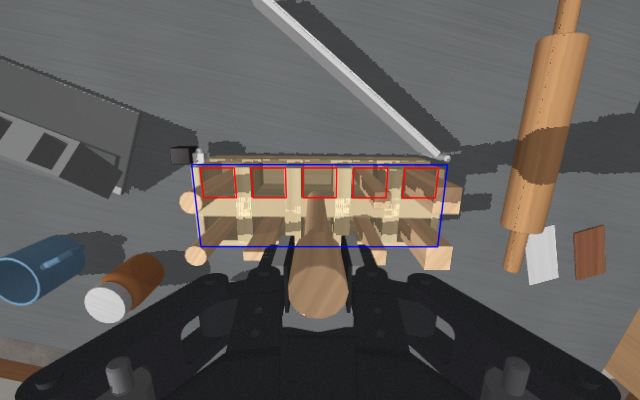

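Request:
play_rows --commands '[[1,[0,0.05,-1.5],[0,0,0]],[1,[0,0.05,-3],[0,0,0]],[1,[0,0.05,-4.5],[0,0,0]],[1,[0,0.05,-6],[0,0,0]],[1,[0,0.05,-7.5],[0,0,0]],[1,[0,0.05,-9],[0,0,0]],[1,[0,0.05,-10.5],[0,0,0]],[1,[0,0.05,-12],[0,0,0]],[1,[0,0.05,-13.5],[0,0,0]],[1,[0,0.05,-14.3],[0,0,0]],[1,[0,0.05,-14.8],[0,0,0]],[1,[0,0.05,-14.8],[0,0,0]]]'

```text
t: 36.75
tool_pos: [0.5582, 0.2275, 0.3116]
tool_rot: [-0.0, -0.104, 0.995, 0.0]
contact_force: [-0.1, 0.1, -0.0]
gripper_width: 0.293
```

Request:
play_rows --commands '[[1,[0,0,-0.2],[0,0,0]],[1,[0,0,-0.4],[0,0,0]],[1,[0,0,-0.5],[0,0,0]]]'

```text
t: 37.05
tool_pos: [0.5584, 0.2276, 0.3069]
tool_rot: [0.0, -0.104, 0.995, 0.0]
contact_force: [0.2, -0.0, -0.7]
gripper_width: 0.291
```

Request:
play_rows --commands '[[1,[0,0,-0.2],[0,0,0]],[1,[0,0,-0.3],[0,0,0]],[1,[0,0,-0.3],[0,0,0]]]'

```text
t: 37.35
tool_pos: [0.5586, 0.2276, 0.3064]
tool_rot: [0.002, -0.104, 0.995, 0.001]
contact_force: [-2.4, -1.2, 17.6]
gripper_width: 0.288
```

Request:
play_rows --commands '[[1,[0,0,0.25],[0,0,0]],[0.5,[0,0,0.25],[0,0,0]],[0.5,[0,0,0.25],[0,0,0]],[0.5,[0,0,0.25],[0,0,0]],[0.5,[0,0,0.25],[0,0,0]],[0.5,[0,0,1],[0,0,0]],[0.5,[0,0,2.5],[0,0,0]],[0.5,[0,0,4.5],[0,0,0]],[0.5,[0,0,7],[0,0,0]],[0.5,[0,0,10],[0,0,0]],[0.5,[0,0,13],[0,0,0]],[0.5,[0,0,13],[0,0,0]]]'

```text
t: 38.55
tool_pos: [0.5584, 0.2276, 0.4384]
tool_rot: [0.003, -0.104, 0.995, 0.001]
contact_force: [0.7, 0.4, -0.9]
gripper_width: 0.498
```

```bash
python3 - <<'E'
from h import *
s,d=snap('wrist','w20');print(s['tool_pos'],s['t'])
s2,d2=snap('top','top20');pickle.dump((s2,d2),open('top20.pkl','wb'))
cv2.imwrite('pics/top20z.png',cv2.resize(d2['frame'][180:310,170:320],None,fx=5,fy=4.6,interpolation=cv2.INTER_CUBIC)[:,:,::-1])
# gate: predicted top edge line for various angles
def gate(a,z=.08):
    H=w(PR,[[-.060,.154,z]])[0]
    # shut direction local -y; positive swings free end to -x
    dl=np.array([[-np.sin(a),-np.cos(a)]]); 
    return [w(PR,[[-.060-r*np.sin(a),.154-r*np.cos(a),z]])[0] for r in (0,.18,.3)]
for a in (.4,.5,.6,.7,.8): print(a,proj(d2,gate(a)).round(1).tolist(),gate(a)[1],gate(a)[2])
E
```

```text
[0.5584 0.2276 0.4384] 38.55
0.4 [[194.8, 253.7], [256.4, 265.2], [297.9, 272.8]] [0.4621 0.1964 0.08  ] [0.4391 0.0786 0.08  ]
0.5 [[194.8, 253.7], [254.9, 271.4], [295.4, 283.2]] [0.4446 0.2007 0.08  ] [0.41   0.0858 0.08  ]
0.6 [[194.8, 253.7], [252.7, 277.5], [291.9, 293.4]] [0.4277 0.2068 0.08  ] [0.3818 0.0959 0.08  ]
0.7 [[194.8, 253.7], [250.0, 283.3], [287.5, 303.2]] [0.4114 0.2145 0.08  ] [0.3547 0.1088 0.08  ]
0.8 [[194.8, 253.7], [246.7, 288.9], [282.0, 312.5]] [0.396  0.2238 0.08  ] [0.329  0.1243 0.08  ]
```

View pics/w20.png

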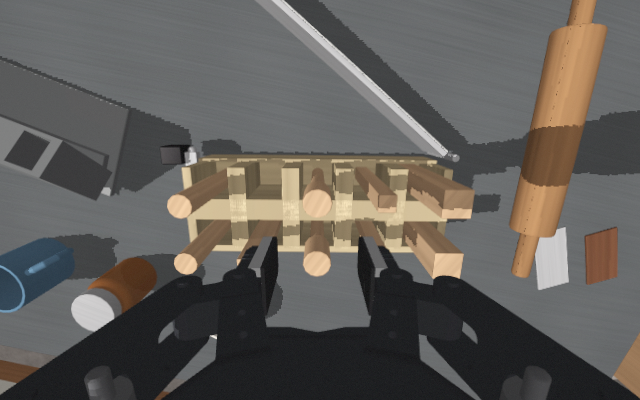

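View pics/top20z.png

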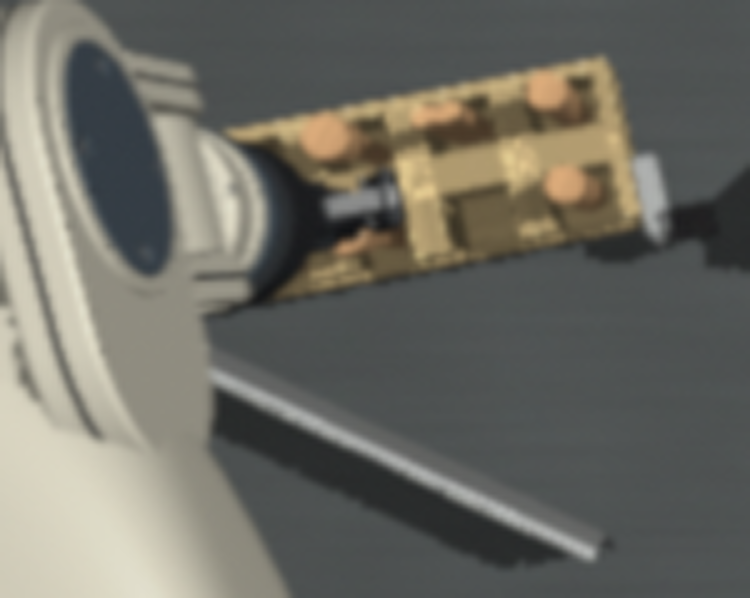

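```bash
cat >> h.py <<'E'
def gp(a,r,d,z):
    L=[-.060-r*np.sin(a)-d*np.cos(a), .154-r*np.cos(a)+d*np.sin(a), z]
    return w(PR,[L])[0]
E
python3 - <<'E'
from h import *
p=gp(.68,.18,.065,.206);print(p,delta(p,Rt(PR[2],0)))
for a,d in((.68,.03),(.6,.015),(.5,.015),(.4,.015),(.3,.015),(.2,.015)):
    print(a,(gp(a,.18,d,.206)-p)*100)
E
```

```text
[0.3568 0.2424 0.206 ] (array([-20.1532,   1.4868, -22.8444]), array([-0.0012,  0.0012, -0.0004]))
0.68 [ 3.1159 -1.5941  0.    ]
0.6 [ 5.7077 -2.9902  0.    ]
0.5 [ 7.3518 -3.7363  0.    ]
0.4 [ 9.0622 -4.3146  0.    ]
0.3 [10.8218 -4.7193  0.    ]
0.2 [12.6129 -4.9462  0.    ]
```

Request:
play_rows --commands '[[0.6,[-4,0.3,0],[0,0,0]],[0.9,[-8,0.6,0],[0,0,0]],[1,[-12,0.9,0],[0,0,0]],[1,[-16,1.2,0],[0,0,0]],[1,[-20.2,1.5,0],[0,0,0]],[1,[-20.2,1.5,-2],[0,0,0]],[1,[-20.2,1.5,-6],[0,0,0]],[1,[-20.2,1.5,-10],[0,0,0]],[1,[-20.2,1.5,-14],[0,0,0]],[1,[-20.2,1.5,-18],[0,0,0]],[1,[-20.2,1.5,-22.8],[0,0,0]],[1,[-20.2,1.5,-22.8],[0,0,0]],[1,[-20.2,1.5,-22.8],[0,0,0]],[1,[-20.2,1.5,-22.8],[0,0,0]]]'

```text
t: 40.05
tool_pos: [0.357, 0.2429, 0.2074]
tool_rot: [0.001, -0.104, 0.995, 0.001]
contact_force: [0.2, 0.2, 0.3]
gripper_width: 0.005
```

```bash
python3 - <<'E'
from h import *
s,d=snap('wrist','w21');print(s['tool_pos'],s['t'],s['contact_force'])
snap('scene','sc21')
E
```

```text
[0.357  0.2429 0.2074] 40.05 [0.2098 0.2499 0.2603]
```

View pics/w21.png

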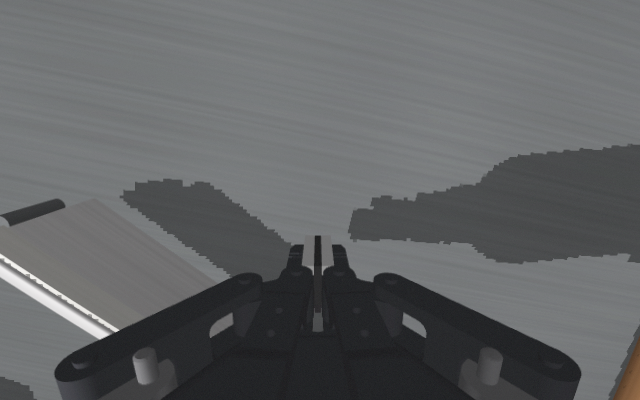

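View pics/sc21.png

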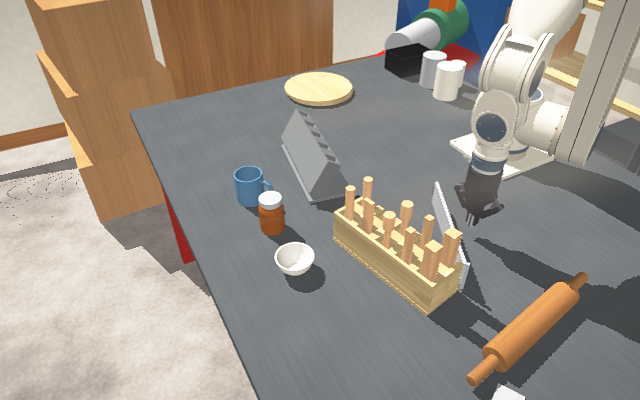

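Request:
play_rows --commands '[[1,[1.5,-0.8,0],[0,0,0]],[1,[3.1,-1.6,0],[0,0,0]],[1,[4.4,-2.3,0],[0,0,0]],[1,[5.7,-3,0],[0,0,0]],[1,[6.5,-3.4,0],[0,0,0]],[1,[7.4,-3.7,0],[0,0,0]],[1,[8.2,-4,0],[0,0,0]],[1,[9.1,-4.3,0],[0,0,0]],[1,[10,-4.5,0],[0,0,0]],[1,[10.8,-4.7,0],[0,0,0]],[1,[11.7,-4.85,0],[0,0,0]],[1,[12.2,-4.9,0],[0,0,0]],[1,[12.2,-4.9,0],[0,0,0]]]'

```text
t: 41.45
tool_pos: [0.479, 0.1935, 0.2056]
tool_rot: [-0.0, -0.103, 0.995, 0.0]
contact_force: [0.2, -1.2, 1.1]
gripper_width: -0.003
```

```bash
python3 - <<'E'
from h import *
s,d=snap('wrist','w22');print(s['tool_pos'],s['t'],s['contact_force'])
s2,d2=snap('top','top22');d2=d2['frame'];cv2.imwrite('pics/top22z.png',cv2.resize(d2[180:310,170:320],None,fx=5,fy=4.6,interpolation=cv2.INTER_CUBIC)[:,:,::-1])
# after backoff 3cm
R=Rt(PR[2],.7)
def tcp(tip): return tip-.173*R[:,2]
p=w(PR,[[-.060-.055,-.026,.045]])[0]; print('pre', tcp(p),delta(tcp(p),R))
for x in (.03,.015,.008,0): 
    q=w(PR,[[-.060-x,-.026,.045]])[0]; print(x,(q-p)*100)
E
```

```text
[0.479  0.1935 0.2056] 41.45 [ 0.2064 -1.224   1.1007]
pre [0.3707 0.1627 0.1773] (array([-10.7466,  -3.0907,  -2.8239]), array([ 0.1434, -0.6858, -0.0007]))
0.03 [2.4466 0.5141 0.    ]
0.015 [3.9145 0.8225 0.    ]
0.008 [4.5996 0.9664 0.    ]
0 [5.3825 1.1309 0.    ]
```

View pics/w22.png

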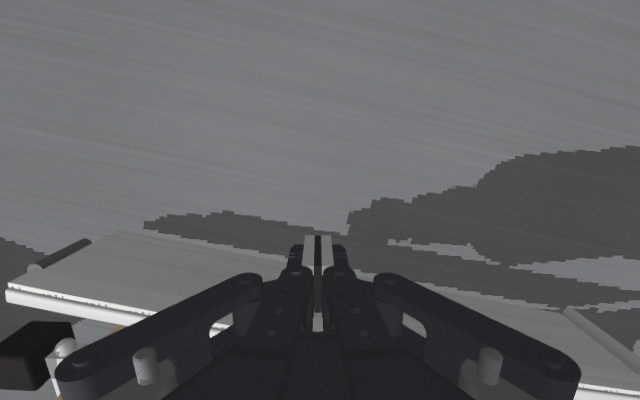

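View pics/top22z.png

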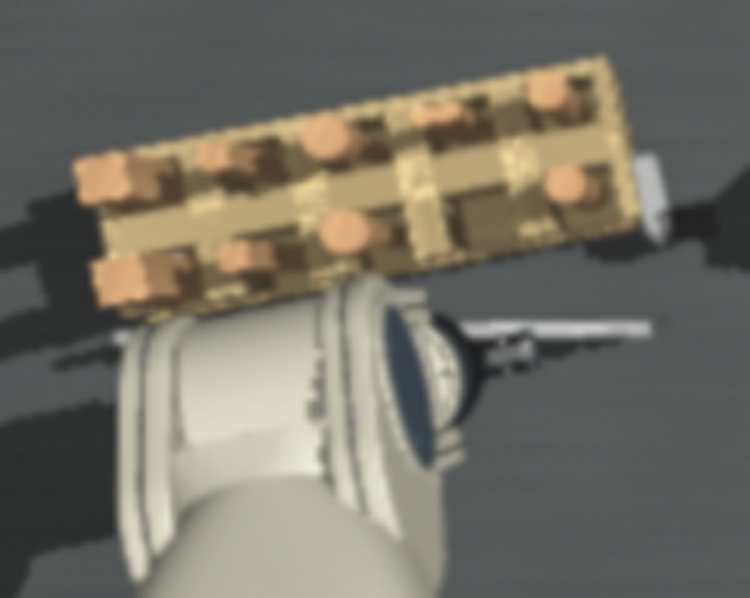

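Request:
play_rows --commands '[[1,[-3,-0.7,0],[0,0,0]],[1,[-6,-1.5,0],[0,0,0]],[1,[-9,-2.5,0],[0,0,0]],[1,[-10.7,-3.1,0],[0.014,-0.068,0]],[1,[-10.7,-3.1,0],[0.042,-0.2,0]],[1,[-10.7,-3.1,-0.5],[0.07,-0.34,0]],[1,[-10.7,-3.1,-1],[0.1,-0.48,0]],[1,[-10.7,-3.1,-2],[0.13,-0.62,0]],[1,[-10.7,-3.1,-2.8],[0.143,-0.686,0]],[1,[-10.7,-3.1,-2.8],[0.143,-0.686,0]],[1,[-10.7,-3.1,-2.8],[0.143,-0.686,0]],[1,[-10.7,-3.1,-2.8],[0.143,-0.686,0]]]'

```text
t: 42.75
tool_pos: [0.374, 0.1643, 0.1807]
tool_rot: [0.337, -0.098, 0.936, 0.035]
contact_force: [-0.5, 0.2, -0.2]
gripper_width: -0.001
```

```bash
python3 - <<'E'
from h import *
s,d=snap('wrist','w23');print(s['tool_pos'],s['joint_pos'],s['t'],s['contact_force'])
R=Rt(PR[2],.7)
p=w(PR,[[-.115,-.026,.045]])[0]-.173*R[:,2]; print(delta(p,R))
snap('scene','sc23')
E
```

```text
[0.374  0.1643 0.1807] [ 0.2081  0.1268 -1.0421 -0.29   -0.0014 -0.0001] 42.75 [-0.4584  0.1536 -0.168 ]
(array([-0.3482, -0.159 , -0.3588]), array([ 0.0026, -0.0068, -0.0002]))
```

View pics/w23.png

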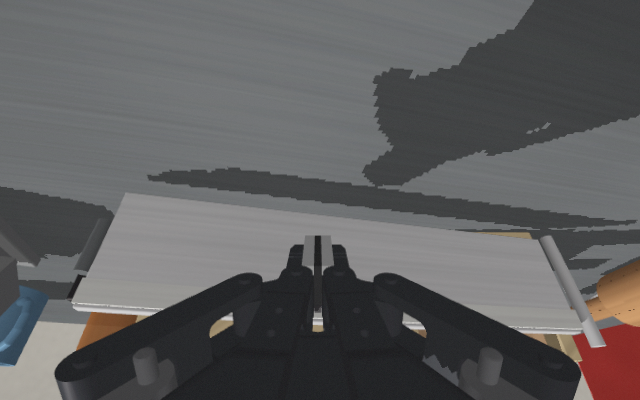

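View pics/sc23.png

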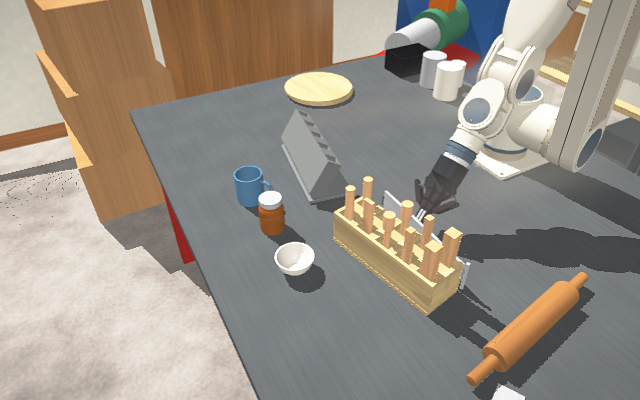

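Request:
play_rows --commands '[[1,[0.8,0.17,0.1],[0,0,0]],[1,[1.6,0.34,0.1],[0,0,0]],[1,[2.4,0.5,0],[0,0,0]],[1,[3,0.63,0],[0,0,0]],[1,[3.4,0.71,0],[0,0,0]],[1,[3.4,0.71,0],[0,0,0]]]'

```text
t: 43.45
tool_pos: [0.4098, 0.1716, 0.1812]
tool_rot: [0.339, -0.097, 0.935, 0.035]
contact_force: [-0.1, 0.0, -0.0]
gripper_width: -0.001
```

```bash
python3 - <<'E'
from h import *
s,d=snap('wrist','w24');print(s['tool_pos'],s['joint_pos'],s['t'],s['contact_force'])
E
```

```text
[0.4098 0.1716 0.1812] [ 0.2077  0.1752 -0.9714 -0.2713 -0.0013 -0.0003] 43.45 [-0.1164  0.0269 -0.0103]
```

View pics/w24.png

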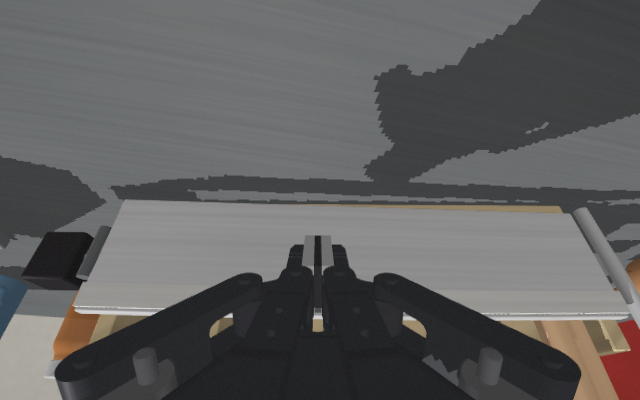

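Request:
play_rows --commands '[[1,[0.2,0.04,0],[0,0,0]],[1,[0.4,0.08,0],[0,0,0]],[1,[0.6,0.12,0],[0,0,0]],[1,[0.6,0.12,0],[0,0,0]]]'

```text
t: 43.9
tool_pos: [0.415, 0.1727, 0.1811]
tool_rot: [0.339, -0.097, 0.935, 0.035]
contact_force: [0.1, -0.3, -1.1]
gripper_width: -0.003
```

Request:
play_rows --commands '[[1,[0.2,0.04,0],[0,0,0]],[1,[0.4,0.08,0],[0,0,0]],[1,[0.4,0.08,0],[0,0,0]]]'

```text
t: 44.2
tool_pos: [0.4193, 0.1736, 0.1812]
tool_rot: [0.339, -0.097, 0.935, 0.035]
contact_force: [-2.5, -0.2, -0.4]
gripper_width: 0.001
```

Request:
play_rows --commands '[[1,[0.2,0.04,0],[0,0,0]],[1,[0.3,0.06,0],[0,0,0]],[1,[0.3,0.06,0],[0,0,0]]]'

```text
t: 44.5
tool_pos: [0.4202, 0.1738, 0.1805]
tool_rot: [0.337, -0.098, 0.936, 0.034]
contact_force: [-18.1, -5.4, 10.5]
gripper_width: 0.0
```

```bash
python3 - <<'E'
from h import *
s,d=snap('wrist','w25');print(s['tool_pos'],s['contact_force'])
q=s['tool_rot'];R=Ro.from_quat(q[[1,2,3,0]]).as_matrix()
tip=s['tool_pos']+.173*R[:,2]-.011*R[:,0];c,sn=np.cos(PR[2]),np.sin(PR[2]);v=tip[:2]-PR[:2];print('corner local',c*v[0]+sn*v[1],-sn*v[0]+c*v[1],tip[2])
f=d['frame'][:,:,::-1].copy()
g=proj(d,w(PR,[[-.06,.154,.08],[-.06,-.142,.08]]),s)
cv2.polylines(f,[np.round(g).astype(int)],False,(0,0,255),1)
g=proj(d,w(PR,[[-.06,.154,.012],[-.06,-.142,.012]]),s)
cv2.polylines(f,[np.round(g).astype(int)],False,(0,0,255),1)
cv2.imwrite('pics/w25o.png',f)
E
```

```text
[0.4202 0.1738 0.1805] [-18.1233  -5.4056  10.4962]
corner local -0.05691252529894547 -0.02540910908377668 0.054321768335061915
```

View pics/w25o.png

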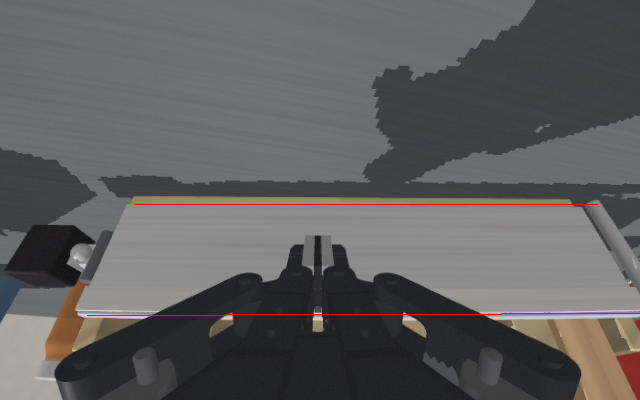

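Request:
play_rows --commands '[[1,[0.1,0.02,0],[0,0,0]],[1,[0.1,0.02,0],[0,0,0]]]'

```text
t: 44.75
tool_pos: [0.4205, 0.1739, 0.1802]
tool_rot: [0.337, -0.098, 0.936, 0.034]
contact_force: [-23.8, -5.8, 14.1]
gripper_width: 0.004
```

Now I'll back off and check whether it stays seated.

Request:
play_rows --commands '[[1,[-0.5,-0.1,0],[0,0,0]],[1,[-1.5,-0.3,0.5],[0,0,0]],[1,[-3,-0.6,2],[0,0,0]],[1,[-4,-0.8,5],[0,0.1,0]],[1,[-4,-0.8,9],[0,0.2,0]],[1,[-4,-0.8,13],[0,0.3,0]],[1,[-4,-3,17],[0,0.4,0]],[1,[-4,-6,20],[0,0.5,0]],[1,[-5,-10,20],[0,0.5,0]],[1,[-5,-14,20],[0,0.5,0]],[1,[-5,-18,20],[0,0.5,0]],[1,[-5,-22,20],[0,0.5,0]],[1,[-5,-22,20],[0,0.5,0]],[1,[-5,-22,20],[0,0.5,0]]]'

```text
t: 46.15
tool_pos: [0.3729, -0.0465, 0.3815]
tool_rot: [0.098, -0.084, 0.99, 0.058]
contact_force: [-0.0, -0.0, 0.3]
gripper_width: -0.003
```

```bash
python3 - <<'E'
from h import *
s,d=snap('top','top26');print(s['tool_pos'],s['contact_force'],s['t'])
s2,d2=snap('scene','sc26');snap('wrist','w26')
f=d['frame'][:,:,::-1].copy()
cv2.imwrite('pics/top26z.png',cv2.resize(f[180:310,170:320],None,fx=5,fy=4.6,interpolation=cv2.INTER_CUBIC))
cv2.imwrite('pics/sc26z.png',cv2.resize(d2['frame'][155:315,320:480],None,fx=3.7,fy=3.7,interpolation=cv2.INTER_CUBIC)[:,:,::-1])
E
```

```text
[ 0.3729 -0.0465  0.3815] [-0.0144 -0.0236  0.3288] 46.15
```

View pics/top26z.png

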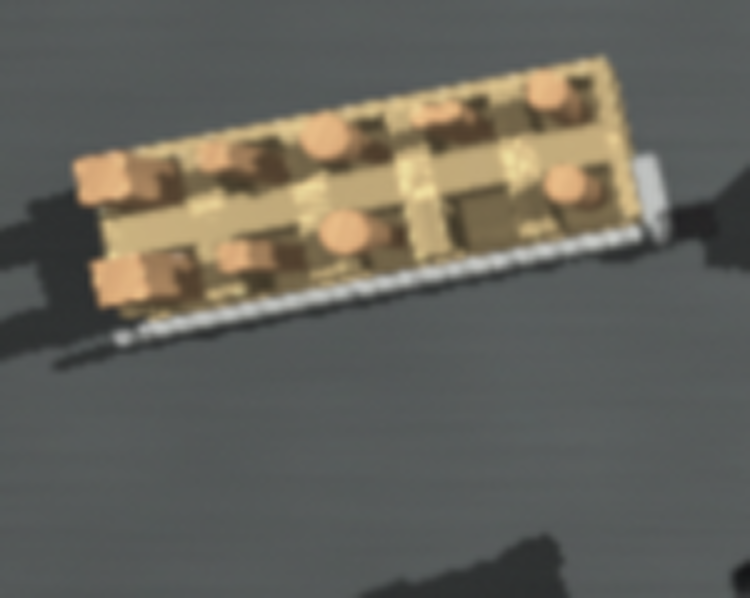

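View pics/sc26z.png

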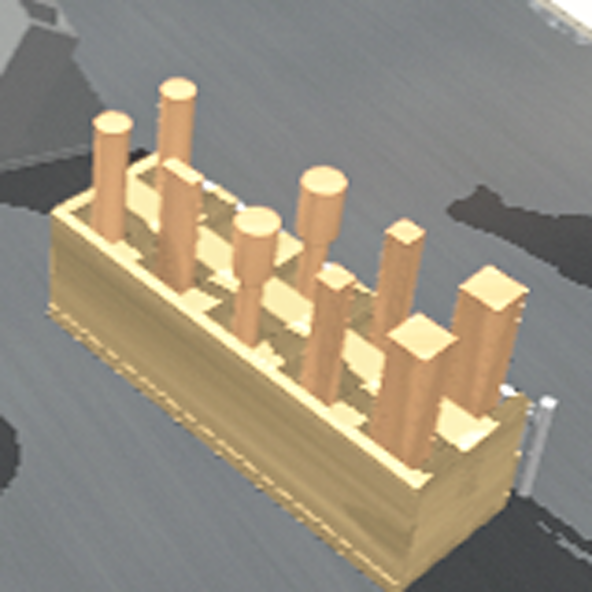

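View pics/sc26.png

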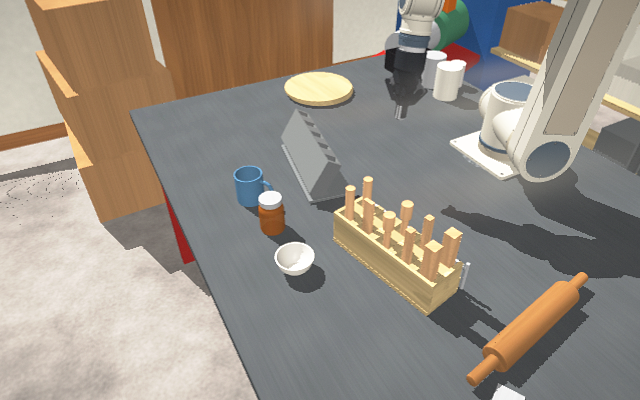

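```bash
python3 - <<'E'
from h import *
d=ctrl.snapshot('top')
for a in (0,.01,.02,.035): 
    L=[[-.057-.003*0-r*np.sin(a),.154-r*np.cos(a),.08] for r in (0,.296)]
    q=proj(d,w(PR,L)); print(a,((q-[170,180])*[5,4.6]).round(0).tolist())
E
```

```text
0 [[123.0, 334.0], [628.0, 230.0]]
0.01 [[123.0, 334.0], [629.0, 235.0]]
0.02 [[123.0, 334.0], [630.0, 239.0]]
0.035 [[123.0, 334.0], [631.0, 246.0]]
```

Request:
play_rows --commands '[[1,[0,4,0],[0,0,0]],[1,[0,8,0],[0,0,0]],[1,[2,11,0],[0,0,0]],[1,[4,12,0],[0,0,0]],[1,[5,12,0],[0,0,0]],[1,[5,12,0],[0,0,0]],[1,[5,12,0],[0,0,0]],[1,[5,12,0],[0,0,0]]]'

```text
t: 47.15
tool_pos: [0.4225, 0.0739, 0.3812]
tool_rot: [0.097, -0.085, 0.99, 0.058]
contact_force: [0.1, -0.4, 0.5]
gripper_width: -0.003
```

```bash
python3 - <<'E'
from h import *
s,d=snap('wrist','w27');pickle.dump((s,d),open('w27.pkl','wb'));print(s['tool_pos'])
E
```

```text
[0.4225 0.0739 0.3812]
```

View pics/w27.png

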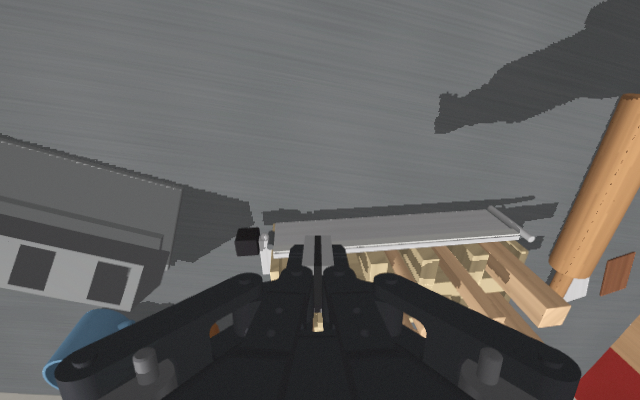

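```bash
python3 -c "
from h import *
print(ctrl.finish_job())"
```

```text
the job is handed in; nothing more can be done
None
```

The job is handed in at about 47 s of the 210 s. Four sticks were present and all are in their pockets; the flat one was absent. By the last pictures the rack's gate is shut.

**Sticks:** From the left, square is in pocket 0, thin in pocket 1, headed in pocket 2 and round in pocket 4. Each stands upright in front of its own partner. Pocket 3, in front of the flat partner, is empty.

**Drainer:** It was knocked aside after the first stick. I measured its position again before taking the other three.

**Gate:** I pushed it until it stopped against about 24 N at the fingertips, moving only 0.3 mm more on the last step. After I backed off, its top edge had a slope of -0.204 in the top view. A fully shut gate should show -0.206, and one open by 1.1° would show -0.187. I had no direct reading of the catch.

**Bystanders:** In the final pictures the partners stand in their pockets, and the jar, bowl and mug look unmoved.

**One doubt:** Before the last push, joint 3 briefly read -1.042 rad, against a stated limit of -1.04. I moved off it straight away, and I cannot tell whether it counts as passing the range.

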